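# Load the sample stand's wing and set it to the middle hole

## Task

Get the finish samples ready to show: first swing the stand's wing wide open by lifting its stay off the brass pin and dropping the stay's far hole, the one next to the red knob, right down over the pin. Then take every sample chip out of the white case (press the end by the finger recess so that the other end tips up) and lay them side by side on the wing's sloped ledge, each flat on the felt with its long way up the slope and its end against the lip. When all are on, lift the stay again and bring the loaded wing back to the middle hole, right down over the pin, with every chip still lying as it was laid; leave the black mug standing where it is.

Things in the scene. Friction and masses are not known exactly. Their poses are not given: they have to be found in the camera images.
- stand: display stand fixed to the desk: dark steel base plate 138 x 284 x 8 mm (frame x -32 to +106 mm, y +22 to -262 mm). Origin on the desk, on the vertical hinge axis of its wing (steel post 16 mm thick, 86 mm high); x to the back, y to the left; at the start the wing runs from the post along -y
- wing (a joint): vertical hinge of the aluminium wing (rad): 0 at the start, grows as its free end swings to -x of the stand (towards the robot); -0.02 to 0.9, light friction. At value a the wing points along (-sin a, -cos a) of the stand; about 0.46 with the stay's far hole on the pin, 0.27 with the middle one. Moving the stay's knob swings the wing
- ledge (a point): narrow pale wood ledge on the wing, grey felt face 44 mm up the slope, 225 mm along. Origin at mid-length where face meets lip, 52 mm over the desk, 127.5 mm from the hinge axis. x up the slope (0.5 rad over level), y along the wing to the hinge, z out of the face. Lip at the foot stands 6 mm out. A chip against the lip has its centre at x 33, z 7 mm and overhangs the top edge by 22 mm
- stay_yoke (a joint): swing of the stay about the vertical axis of its pivot under the wing (rad): 0 at the start, where the bar runs 0.5 rad anticlockwise from the wing (seen from above); grows anticlockwise relative to the wing; free, -1.0 to 1.2. The pivot is 150 mm from the hinge axis along the wing, 30 mm behind its middle line (stand frame (30, -150) mm at wing = 0)
- stay (a joint): lift of the stay about a level axis at its pivot, 27 mm above the desk (rad): 0 = level (it falls back to 0 unless it lies on something), grows as the knob end rises, up to 0.9. The pin stands 14 mm above the level bar's underside, so the bar clears the pin above about 0.18
- stay_knob (a point): middle of the red round knob at the free end of the stay, 163 mm from the pivot. Knob 16 mm in diameter, upright, from 28 to 57 mm above the desk when level; this point 45 mm above it. The stay is a steel bar 20 mm wide, 6 mm thick, underside 20 mm above the desk. Frame x along the bar away from the pivot
- hole_near (a point): centre of the hole nearest the pivot, 90 mm from it: on the pin at the start. All holes are 11 mm in diameter
- hole_mid (a point): centre of the middle hole, 114 mm from the pivot
- hole_far (a point): centre of the hole nearest the knob, 138 mm from the pivot; 24 mm above the desk when the bar is level
- pin_top (a point): top of the brass pin on the stand, 8 mm in diameter, round-topped, 34 mm above the desk; at (73, -229) mm of the stand, on a heavy square steel foot held in a frame on the base plate
- case: white sample case fixed to the desk, 34 mm high, four open wells 45 mm apart in y. Origin on the desk amid the wells; x from press end to lift end. Each well is 39 mm wide, x -55 to +34 mm; a chip lies flush at x -33 to +33 on a step with its edge at x -2; 16 mm deeper towards -x, with a finger recess beyond the chip (corner stops 31 mm apart). See the wells for tipping
- well_1 (a point): middle of well 1 (case y = -67.5 mm), in the plane of the case's top, 34 mm above the desk, over the middle of a chip lying in it; frame as the case. A chip pressed 15 mm down at its -x end tips over the step to about 0.5 rad and stays so, its +x end some 15 mm proud of the top
- well_2 (a point): middle of well 2 (case y = -22.5 mm), in the plane of the case's top, 34 mm above the desk, over the middle of a chip lying in it; frame as the case. A chip pressed 15 mm down at its -x end tips over the step to about 0.5 rad and stays so, its +x end some 15 mm proud of the top
- well_3 (a point): middle of well 3 (case y = 22.5 mm), in the plane of the case's top, 34 mm above the desk, over the middle of a chip lying in it; frame as the case. A chip pressed 15 mm down at its -x end tips over the step to about 0.5 rad and stays so, its +x end some 15 mm proud of the top
- well_4 (a point): middle of well 4 (case y = 67.5 mm), in the plane of the case's top, 34 mm above the desk, over the middle of a chip lying in it; frame as the case. A chip pressed 15 mm down at its -x end tips over the step to about 0.5 rad and stays so, its +x end some 15 mm proud of the top
- chip_1: sample chip, dark wood with a thin plywood line round the edge, 66 x 36 x 14 mm, about 60 g, the same on both faces. Origin in its centre; x along its 66 mm length, y along its 36 mm width, z out of a face. Lies flush in one of the wells at the start, or is absent
- chip_2: sample chip, pale marble with a thin plywood line round the edge, 66 x 36 x 14 mm, about 60 g, the same on both faces. Origin in its centre; x along its 66 mm length, y along its 36 mm width, z out of a face. Lies flush in one of the wells at the start, or is absent
- chip_3: sample chip, terracotta red-brown with a thin plywood line round the edge, 66 x 36 x 14 mm, about 60 g, the same on both faces. Origin in its centre; x along its 66 mm length, y along its 36 mm width, z out of a face. Lies flush in one of the wells at the start, or is absent
- chip_4: sample chip, green with a thin plywood line round the edge, 66 x 36 x 14 mm, about 60 g, the same on both faces. Origin in its centre; x along its 66 mm length, y along its 36 mm width, z out of a face. Lies flush in one of the wells at the start, or is absent
- mug_black: black mug, 84 mm wide, 92 mm high, standing empty on the desk; origin under its middle. A bystander: leave it standing where it is
There are look-alikes about, which are no part of the job. There is more than one size of the part that bears pin_top; the job needs the larger.

How it is judged:
On the way, in this order (a step that is already met when the one before it is completed fails the run):
1. the stay's far hole is dropped fully over the pin, before any chip is on the ledge (horizontal distance between hole_far and pin_top below 0.004 m and value of joint stay below 0.05 rad and height (world z) of each of chip_1, chip_2, chip_3, chip_4 below 0.055 m), for 0.3 s.
2. all chips lie on the ledge while the far hole is on the pin (horizontal distance between hole_far and pin_top below 0.004 m and value of joint stay below 0.05 rad and x of chip_1 in the frame of ledge between 0.029 and 0.039 m and y of chip_1 in the frame of ledge between -0.1 and 0.1 m and z of chip_1 in the frame of ledge between 0.004 and 0.01 m and angle between the z axis of each of chip_1, chip_2, chip_3, chip_4 and the z axis of ledge, either way round below 0.1 rad and angle between the x axis of each of chip_1, chip_2, chip_3, chip_4 and the x axis of ledge, either way round below 0.2 rad and linear speed of each of chip_1, chip_2, chip_3, chip_4 below 0.02 m/s and x of chip_2 in the frame of ledge between 0.029 and 0.039 m and y of chip_2 in the frame of ledge between -0.1 and 0.1 m and z of chip_2 in the frame of ledge between 0.004 and 0.01 m and x of chip_3 in the frame of ledge between 0.029 and 0.039 m and y of chip_3 in the frame of ledge between -0.1 and 0.1 m and z of chip_3 in the frame of ledge between 0.004 and 0.01 m and x of chip_4 in the frame of ledge between 0.029 and 0.039 m and y of chip_4 in the frame of ledge between -0.1 and 0.1 m and z of chip_4 in the frame of ledge between 0.004 and 0.01 m), for 0.2 s.
At the end, for the whole second after the job is handed in: stay level (under 0.05 rad), its middle hole within 4 mm of the pin; every chip present at rest flat on the ledge (within 3 mm and 0.1 rad), length up the slope within 0.2 rad, lower end at the lip (centre 29 to 39 mm up), centre within 100 mm of the ledge's middle (horizontal distance between hole_mid and pin_top below 0.004 m and value of joint stay below 0.05 rad and x of chip_1 in the frame of ledge between 0.029 and 0.039 m and y of chip_1 in the frame of ledge between -0.1 and 0.1 m and z of chip_1 in the frame of ledge between 0.004 and 0.01 m and angle between the z axis of each of chip_1, chip_2, chip_3, chip_4 and the z axis of ledge, either way round below 0.1 rad and angle between the x axis of each of chip_1, chip_2, chip_3, chip_4 and the x axis of ledge, either way round below 0.2 rad and linear speed of each of chip_1, chip_2, chip_3, chip_4 below 0.02 m/s and x of chip_2 in the frame of ledge between 0.029 and 0.039 m and y of chip_2 in the frame of ledge between -0.1 and 0.1 m and z of chip_2 in the frame of ledge between 0.004 and 0.01 m and x of chip_3 in the frame of ledge between 0.029 and 0.039 m and y of chip_3 in the frame of ledge between -0.1 and 0.1 m and z of chip_3 in the frame of ledge between 0.004 and 0.01 m and x of chip_4 in the frame of ledge between 0.029 and 0.039 m and y of chip_4 in the frame of ledge between -0.1 and 0.1 m and z of chip_4 in the frame of ledge between 0.004 and 0.01 m); the robot touches nothing.
It fails at once if the black mug is knocked over or pushed more than 40 mm (angle between mug_black's own z axis and vertical above 0.5 rad or distance of mug_black from where it was at the start of the episode above 0.04 m).
Of chip_1, chip_2, chip_3, chip_4 only 3 to 4 are there at a start; the rules pass over those that are not, and their reading is None.
At some moment in a run one of chip_1, chip_2, chip_3, chip_4 may be knocked a few centimetres aside while the robot is not near it.
Once in a run the grip may slacken for a moment while it holds something.
It also fails if it takes over 210 s, if anything falls off the work surface, if the arm or the gripper's body presses on something with over 40 N, if the wrist force passes 120 N, or if a joint passes its speed limit or range.

## Robot

A 7-joint arm with a two-finger parallel gripper is mounted at the origin on a cart in front of the work surface, level with it; the furniture and walls round the work are solid. World frame = base frame: x ahead of the robot, y to its left, z up, the work surface at z = 0. Lengths are in m, angles in rad, forces in N, time in s.
With the tool pointing down it reaches from about 0.425 to 0.95 m from the base axis. Payload 16.7 kg.
Tool frame: the origin (TCP) lies midway between the tips of the shut fingers; the grasp point (between the pads) lies 19 mm behind it (arm.hold_point_z is the distance from the TCP to the grasp point, in m); z points along the fingers, y is the line along which they close (so a half turn about z gives the same grasp; the last joint's range is limited). The gripper opens to 94 mm and grips with 3 to 60 N. Pads are 16 mm wide; open, the fingers measure 119 mm over their backs; the gripper's body (75 mm by 177 mm) begins 78 mm behind the grasp point.
Start: joints at [1.06, 0.426, 0.074, 1.606, -0.034, 1.111, -0.067], TCP at [0.239, -0.631, 0.205] pointing down, gripper open.
Joint ranges: [-2.85, 2.85], [-0.5, 2.14], [-1.23, 1.37], [0.21, 2.46], [-1.02, 4.16], [0.16, 2.05], [-2.73, 2.73]. Speed limits (rad/s): [1.89, 1.89, 2.39, 2.39, 3.01, 3.01, 3.01].

## Interface

Orientations are given as a unit quaternion [x, y, z, w].
In Python, from rig import arm gives the robot as it stands.
- The arm moves only by the tool drive_tool, never from a script. Its argument "commands" is a list of rows, each an object with "xyz": the shift along the tool's x, y, z in mm, a list of three; "twist": the turn about the tool's z in rad. A call has 1 to 10 rows; each row is the pose to reach, as a shift and turn from the pose commanded when the call began, along the tool's axes at that moment; what a row does not reach only later rows make up. A row lasts 1/8 s, in which the tool goes at most 62.5 mm and 10.7 degrees, less where a joint would pass 70% of its speed; a pose out of reach is approached as far as the arm can. A call with a gripper value outside its range is refused whole. "grip" is the opening, from 0 (shut) to 1 (fully open), set as the call begins (left out, the last holds). The fingers move at their own pace and stop on an object; "force" is the grip in N (left out, the last holds). Time passes only in rows, so rows that repeat a pose let the fingers close. It gives the time, the measured TCP pose, the force, the opening and the grip force at its end, in the units of the state.
- arm.get_obs(): the state, without advancing time (a new reading comes with each control period).
- arm.snapshot(name): name is "scene" or "top" or "wrist"; returns (picture, depth): 384x512x3 uint8, red, green, blue; 384x512 float32, m along the optical axis (not along the pixel's ray), 0 where there is no reading.
- arm.camera_model(name): a dict with "fx", "fy", "cx", "cy" (pixels), "extrinsics" (4x4, takes a point from camera to world coordinates); the wrist camera has in their place "T_tool_cam" (4x4, takes a point from camera to tool coordinates, whose origin is the TCP and whose axes are the flange's). Camera axes: x right, y up, looking along -z (the intrinsics and any distortion apply to the point x, -y, -z); pixel columns grow to the right and rows downward; lengths in m; the calibration is good to about 2 mm. A picture is of the moment at which its call begins: read the wrist's pose just before it. camera_model takes no time and is no camera call.
- arm.hand_in(): hands the job in; it is judged then, once.
The state is a dict: "time_s": time; "qpos": joint angles; "dq": joint speeds; "tau": joint torques, N m; "tcp_pos": TCP position; "tool_rot": TCP orientation; "ft_force": force on the tool from outside, world axes, zero at the start; "moment": the same for the moment, N m; "grip_width": finger opening in m; "finger_force": force on a finger pad.
Only numpy, scipy, OpenCV 4.12 (cv2) and the standard library are available. Lean on these libraries where they do the work, as an engineer would, in place of code of your own. Each camera call takes 0.05 s, during which the arm holds its last target. There are 200 camera calls.

## Working session

There is one attempt and no reset: what is moved stays moved. The work goes in short steps, Python scripts to look and compute and a tool call to move; the robot and the scene stay as the last step left them, time stands still between calls to the robot, and variables do not carry over. Pictures are saved under pics/ and viewed, at most 15 in all, crops included, and the job is handed in when it is done.

Besides the shell and the picture viewer there is one more tool, called after "Request:" in YAML: its name, and indented under it one key for each argument. drive_tool: Moves the arm, as the interface text tells. Its arguments: {"type":"object","properties":{"commands":{"type":"array"},"grip":{"type":"number"},"force":{"type":"number"}},"required":["commands"]}

```bash
mkdir -p pics; ls; cat > h.py <<'E'
import numpy as np, cv2
from rig import arm
from scipy.spatial.transform import Rotation as R
def shot(cam,name):
    o=arm.get_obs(); p,d=arm.snapshot(cam); m=arm.camera_model(cam)
    if cam=='wrist':
        T=np.eye(4);T[:3,:3]=R.from_quat(o['tool_rot']).as_matrix();T[:3,3]=o['tcp_pos'];E=T@np.array(m['T_tool_cam'])
    else: E=np.array(m['extrinsics'])
    np.savez('pics/'+name+'.npz',p=p,d=d,E=E,k=[m['fx'],m['fy'],m['cx'],m['cy']])
    cv2.imwrite('pics/'+name+'.png',cv2.resize(p[:,:,::-1],(800,600)))
    return m
def crop(name,u0,v0,u1,v1):
    p=np.load('pics/'+name+'.npz')['p'][v0:v1,u0:u1,::-1]
    s=min(800/p.shape[1],600/p.shape[0]); cv2.imwrite(f'pics/{name}_{u0}_{v0}.png',cv2.resize(p,None,fx=s,fy=s,interpolation=cv2.INTER_CUBIC))
def ray(f,u,v):
    fx,fy,cx,cy=f['k']; r=np.array([(u-cx)/fx,-(v-cy)/fy,-1.]); return f['E'][:3,:3]@r,f['E'][:3,3]
def px(name,u,v,z=None):
    "world point of original-image pixel: by depth, or on plane z"
    f=np.load('pics/'+name+'.npz'); r,c=ray(f,u,v)
    if z is None:
        w=f['d'][int(round(v))-1:int(round(v))+2,int(round(u))-1:int(round(u))+2]; w=w[w>0]; return c+r*np.median(w)
    return c+r*(z-c[2])/r[2]
def proj(name,P):
    f=np.load('pics/'+name+'.npz'); fx,fy,cx,cy=f['k']; q=np.linalg.inv(f['E'])@np.append(P,1); return np.array([cx+fx*q[0]/-q[2],cy-fy*q[1]/-q[2]])
E
python3 - <<'E'
from h import *
o=arm.get_obs(); print({k:np.round(v,3) for k,v in o.items()})
for c in ['top','scene','wrist']: print({k:np.round(v,3).tolist() if k!='x' else v for k,v in shot(c,c+'0').items() if not isinstance(v,str)})
print(arm.hold_point_z)
E
```

```text
pics
{'time_s': np.float64(0.0), 'qpos': array([ 1.059,  0.427,  0.074,  1.607, -0.034,  1.111, -0.067]), 'dq': array([-0.   , -0.   ,  0.001, -0.   ,  0.   ,  0.002,  0.001]), 'tau': array([ 1.0000e-03, -9.3580e+01,  3.6680e+00, -4.5419e+01, -4.9000e-02,
        2.0000e-02,  0.0000e+00]), 'tcp_pos': array([ 0.239, -0.631,  0.205]), 'tool_rot': array([ 0.984,  0.18 , -0.   , -0.001]), 'ft_force': array([0.033, 0.301, 0.588]), 'moment': array([ 0.016,  0.011, -0.01 ]), 'finger_force': np.float64(0.0), 'grip_width': np.float64(0.094)}
{'fx': 424.015, 'fy': 424.015, 'cx': 259.094, 'cy': 188.49, 'extrinsics': [[-0.019, 0.98, -0.197, 0.273], [-1.0, -0.023, -0.016, -0.015], [-0.02, 0.197, 0.98, 1.296], [0.0, 0.0, 0.0, 1.0]]}
{'fx': 431.305, 'fy': 431.305, 'cx': 250.63, 'cy': 189.13, 'extrinsics': [[0.841, -0.47, 0.266, 0.824], [0.54, 0.729, -0.42, -0.473], [0.004, 0.497, 0.868, 1.051], [0.0, 0.0, 0.0, 1.0]]}
{'fx': 291.215, 'fy': 291.215, 'cx': 259.138, 'cy': 187.858, 'T_tool_cam': [[0.001, 0.961, 0.277, 0.08], [1.0, -0.001, 0.0, -0.0], [0.0, 0.277, -0.961, -0.18], [0.0, 0.0, 0.0, 1.0]]}
0.0188
```

View pics/top0.png

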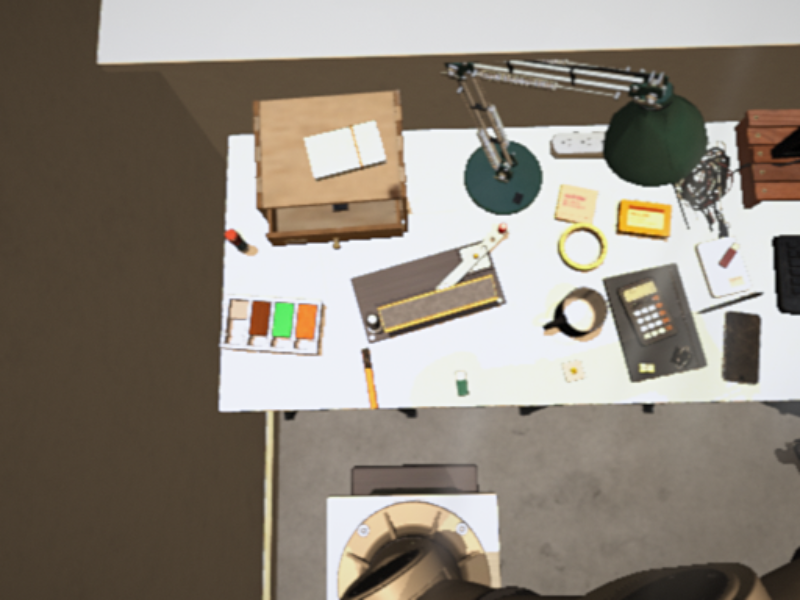

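View pics/scene0.png

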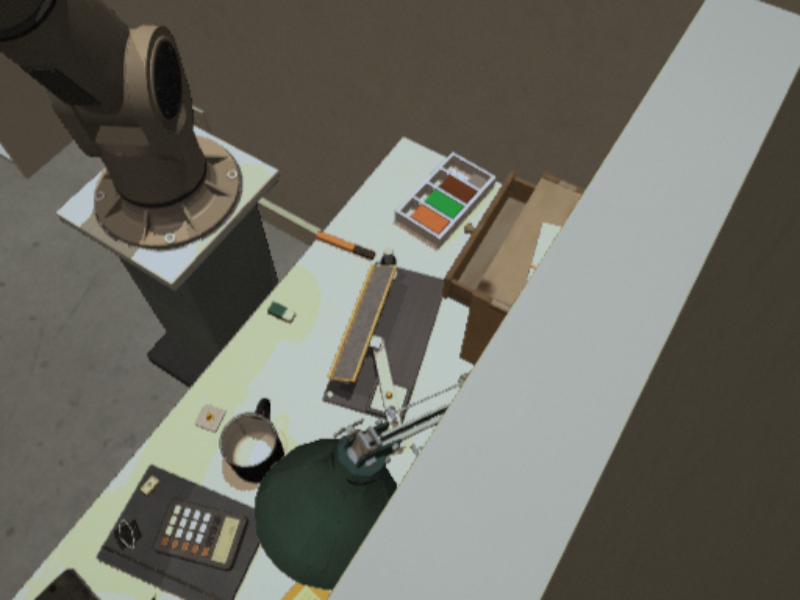

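The top view shows the case at about (272,325) with wells: pale, dark wood, green, orange. The stand is at (430,290), with the red knob at (502,230) and the mug at (580,312). The small pin-like squares at (573,370) and (648,368) lie loose on the desk or mat, while the larger foot at (477,255) is on the stand under the stay. I'll enlarge to confirm that.

```bash
python3 - <<'E'
from h import *
crop('top0',215,135,345,232); crop('top0',135,180,215,240)
a=cv2.imread('pics/top0_215_135.png'); b=cv2.imread('pics/top0_135_180.png')
print(a.shape,b.shape)
c=np.zeros((600,800,3),np.uint8); c[:]=0
c[:,:]=cv2.resize(a,(800,600)); cv2.imwrite('pics/cA.png',c)
for n,u,v in [('knob',502,230),('post',373,321),('mug',582,312),('case tl',229,298),('tr',323,302),('br',320,354),('bl',220,348),('plateL',351,279),('plateR',507,298),('plateb',489,244),('platebl',378,340)]:
    print(n,px('top0',u*.64,v*.64).round(3), px('top0',u*.64,v*.64,0.034).round(3))
E
```

```text
(597, 800, 3) (600, 800, 3)
knob [ 0.648 -0.188  0.048] [ 0.653 -0.19   0.034]
post [0.468 0.064 0.084] [0.476 0.067 0.034]
mug [ 0.489 -0.342  0.008] [ 0.485 -0.335  0.034]
case tl [0.528 0.348 0.035] [0.528 0.348 0.034]
tr [0.521 0.168 0.005] [0.516 0.164 0.034]
br [0.418 0.174 0.002] [0.415 0.169 0.034]
bl [ 0.453  0.416 -0.145] [0.43  0.362 0.034]
plateL [0.566 0.112 0.009] [0.56  0.11  0.034]
plateR [ 0.522 -0.197  0.001] [ 0.516 -0.193  0.034]
plateb [ 0.626 -0.163  0.028] [ 0.625 -0.163  0.034]
platebl [0.443 0.06  0.004] [0.439 0.058 0.034]
```

View pics/cA.png

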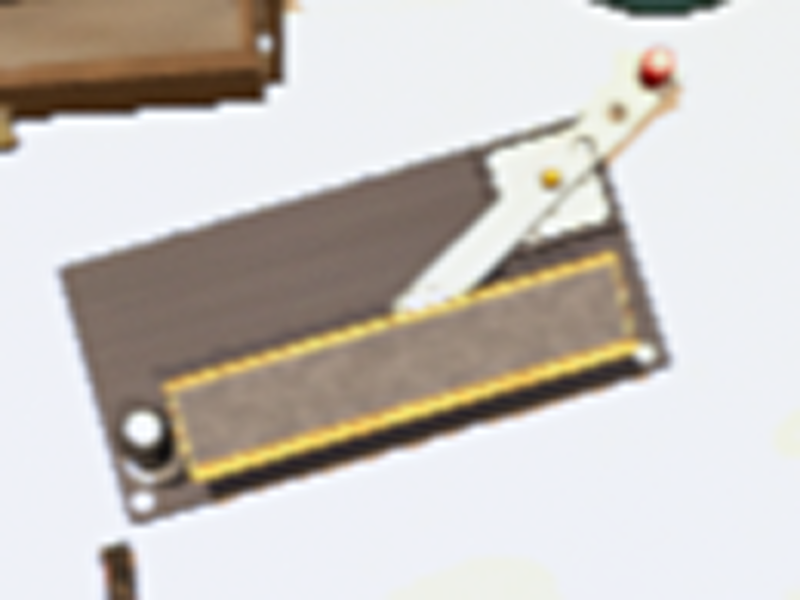

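View pics/top0_135_180.png

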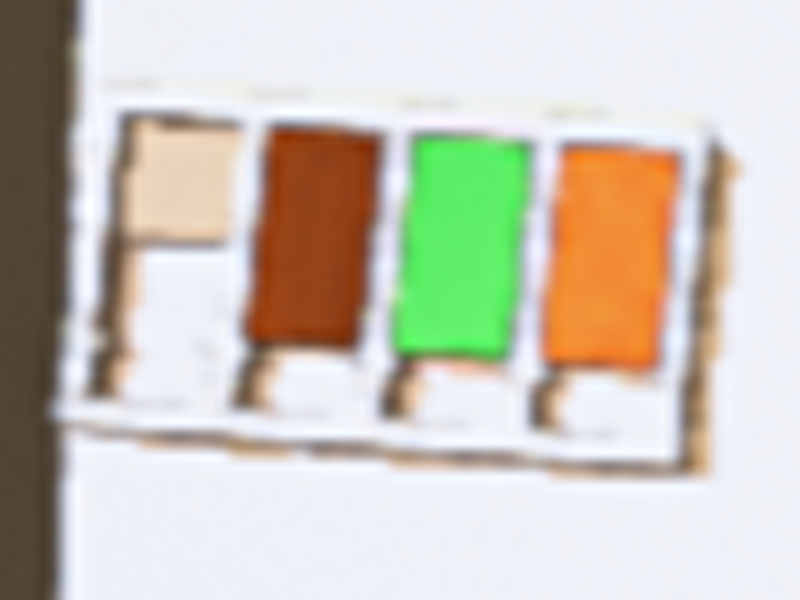

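```bash
cat > fit.py <<'E'
from h import *
from scipy.optimize import least_squares
def world(p,P): c,s=np.cos(p[2]),np.sin(p[2]); return np.array([p[0]+c*P[0]-s*P[1],p[1]+s*P[0]+c*P[1],P[2]])
def fit(name,pts,p0):
    r=lambda p:np.concatenate([proj(name,world(p,np.array(P)/1000))-uv for P,uv in pts])
    s=least_squares(r,p0,loss='soft_l1'); return s.x,r(s.x)
E
python3 - <<'E'
from fit import *
a=lambda X,Y:np.array([215+X*130/800,135+Y*97/600])-.4
b=lambda X,Y:np.array([135+X/10,180+Y/10])-.4
S=[((106,22,8),a(62,268)),((-32,22,8),a(132,522)),((-32,-262,8),a(672,362)),((0,0,86),a(145,428)),((73,-229,34),a(550,178))]
p,r=fit('top0',S,[.48,.06,.25]); print(p.round(4),r.round(1))
# knob: stay angle: pivot (30,-150), yoke .5 from wing dir (-y): dir angle -pi/2+.5
k=np.array([30,-150])+163*np.array([np.sin(.5),-np.cos(.5)]); print('knob',world(p,np.append(k,45)/1000),(proj('top0',world(p,np.append(k,57)/1000))-[215,135])*[800/130,600/97], world(p,np.array([73,-229,34])/1000))
C=[]
for y,cs in [(22.5,[(265,128),(380,132),(358,348),(248,342)]),(-22.5,[(413,135),(530,140),(508,358),(393,352)]),(-67.5,[(562,148),(680,152),(658,370),(543,362)])]:
    for (dx,dy),uv in zip([(33,18),(33,-18),(-33,-18),(-33,18)],cs): C.append(((dx,y+dy,34),b(*uv)))
q,r=fit('top0',C,[.47,.25,0]); print(q.round(4),r.round(1))
np.savez('pose.npz',stand=p,case=q)
E
```

```text
[0.4731 0.0655 0.2698] [-1.  -0.3 -0.2  0.8  0.5  0.3 -0.  -0.1  0.5 -0.7]
knob [ 0.65548738 -0.18812152  0.045     ] [656.46637659  56.2938031 ] [ 0.60454257 -0.13575953  0.034     ]
[ 0.4857  0.2652 -0.083 ] [ 0.2 -0.1  0.4  0.2  0.4  0.1 -0.5  0.   0.1  0.1  0.1  0.3  0.2  0.
 -0.2 -0.1 -0.2 -0.3 -0.2 -0.   0.  -0.2 -0.4 -0.2]
```

Confirmed: the pin on the stand's large square foot, cA (550,178), is under the stay and fits the stand frame. The loose squares are look-alikes. Well 4 (the left one) is empty, since only its pale step shows. Present are dark wood (well 3), green (well 2) and terracotta (well 1).

```bash
cat > plan.py <<'E'
from fit import *
from scipy.optimize import brentq
D=np.load('pose.npz'); ST,CA=D['stand'],D['case']
PIN=np.array([73,-229.])
def piv(a): c,s=np.cos(-a),np.sin(-a); return np.array([c*30+s*150, s*30-c*150])
def stay(a,r,lift):
    "wing angle at which hole radius r (mm) lies over the pin when lifted; knob world point, bar yaw"
def hole_a(r): return brentq(lambda a:np.linalg.norm(PIN-piv(a))-r,-.05,.9)
def knob(a,lift=0,z0=45):
    "knob axis point with bar pointing from pivot to the pin"
    P=piv(a); d=(PIN-P)/np.linalg.norm(PIN-P); h=z0-27
    q=P+d*(163*np.cos(lift)-h*np.sin(lift)); z=27+163*np.sin(lift)+h*np.cos(lift)
    return world(ST,np.append(q,z)/1000), np.arctan2(d[1],d[0])+ST[2]
def wing_xyz(a,L,dx=0,z=0):
    "ledge-frame-ish horizontal point: L mm from hinge, dx mm along horizontal up-slope"
    c,s=np.cos(-a),np.sin(-a); P=np.array([dx,-L]); return world(ST,np.array([c*P[0]-s*P[1],s*P[0]+c*P[1],z])/1000)
def go(xyz,yaw=None,ref=None):
    "prints tool shift/twist to put TCP at xyz with tool-x yaw"
    o=arm.get_obs(); M=R.from_quat(o['tool_rot']).as_matrix(); y0=np.arctan2(M[1,0],M[0,0])
    d=M.T@(np.array(xyz)-o['tcp_pos'])*1000
    t=0 if yaw is None else -((yaw-y0+np.pi)%(2*np.pi)-np.pi)
    print('t',round(float(o['time_s']),2),'tcp',np.round(o['tcp_pos'],4),'yaw',round(y0,3),'tilt',np.round(M[:2,2],4),'-> shift',d.round(1),'twist',round(t,3),'or',round(t-np.sign(t)*np.pi,3))
E
python3 - <<'E'
from plan import *
f=np.load('pics/top0.npz'); d=f['d']; v,u=np.mgrid[:384,:512]; fx,fy,cx,cy=f['k']
c=np.stack([(u-cx)/fx*d,-(v-cy)/fy*d,-d],-1)@f['E'][:3,:3].T+f['E'][:3,3]
m=(c[...,2]>.13)&(c[...,0]>.3)&(c[...,0]<.95)&(abs(c[...,1])<.7)&(v<270)
q=c[m]
H=np.zeros((13,14))
for a in q:
    i=int((a[0]-.3)/.05); j=int((.7-a[1])/.1); H[i,j]=max(H[i,j],a[2])
print((H*100).round().astype(int))
for r in (90,114,138):
    a=hole_a(r); print(r,round(a,3),*[knob(a,l)[0].round(3) for l in (0,.25)],round(knob(a)[1],3))
k,y=knob(hole_a(90),0,z0=53); print(k)
go([k[0],k[1],.11],y)
for s in (.25,):pass
E
```

```text
[[ 0  0 61  0  0  0  0  0  0  0  0  0  0  0]
 [ 0  0 62  0  0  0  0  0  0  0  0  0  0  0]
 [ 0  0 63  0  0  0  0  0  0  0  0  0  0  0]
 [ 0  0 64  0  0  0  0  0  0  0  0  0  0  0]
 [ 0  0 65  0  0  0  0  0  0  0  0  0  0  0]
 [ 0  0 65  0 21 19  0  0  0  0  0  0  0  0]
 [ 0  0 66  0 22 21 21  0  0  0 42 41  0  0]
 [ 0  0 67  0 22 24 22 22  0  0 50 43  0  0]
 [ 0  0 67  0 22 24 24 22 43 49 51 43  0  0]
 [ 0  0 64 51 51 51 51 51 51 51 51 51 51 22]
 [ 0  0 57 51 51 51 51 51 51 51 51 51 51  0]
 [ 0  0 50 26 26 26 26 26 25 25 26 26 26 26]
 [ 0  0  0  0  0  0  0  0  0  0  0  0  0  0]]
90 0.001 [ 0.655 -0.188  0.045] [ 0.649 -0.181  0.085] -0.801
114 0.273 [ 0.648 -0.158  0.045] [ 0.64  -0.153  0.085] -0.465
138 0.453 [ 0.628 -0.145  0.045] [ 0.619 -0.141  0.085] -0.358
[ 0.65537206 -0.18815575  0.053     ]
t 0.15 tcp [ 0.2388 -0.631   0.205 ] yaw 0.362 tilt [-0.0004  0.0009] -> shift [ 546.4 -266.6   95.2] twist 1.162 or -1.979
```

```bash
python3 - <<'E'
from h import *
f=np.load('pics/top0.npz'); d=f['d']; v,u=np.mgrid[:384,:512]; fx,fy,cx,cy=f['k']
c=np.stack([(u-cx)/fx*d,-(v-cy)/fy*d,-d],-1)@f['E'][:3,:3].T+f['E'][:3,3]
for x in np.arange(.52,.78,.02):
    m=(abs(c[...,0]-x)<.01)&(c[...,2]>.11)&(c[...,2]<.3)&(c[...,1]>-.15)&(c[...,1]<.4)
    if m.any(): print(round(x,2),c[m][:,1].min().round(3),c[m][:,2].max().round(3))
m=(c[...,2]>.2)&(c[...,0]<.76)&(c[...,0]>.5)&(c[...,1]<-.15); print(c[m].min(0),c[m].max(0))
E
```

```text
0.58 0.113 0.186
0.6 0.006 0.211
0.62 0.004 0.211
0.64 0.008 0.219
0.66 -0.005 0.223
0.68 -0.004 0.221
0.7 -0.004 0.241
0.72 -0.002 0.241
0.74 0.0 0.239
0.76 -0.149 0.241
[ 0.61463363 -0.68904858  0.20041444] [ 0.75999264 -0.15006406  0.50970536]
```

Request:
drive_tool:
  commands:
    - {"xyz": [285,-299,5],"twist": 1.16}
    - {"xyz": [285,-299,5],"twist": 1.16}
    - {"xyz": [285,-299,5],"twist": 1.16}
    - {"xyz": [285,-299,5],"twist": 1.16}
    - {"xyz": [285,-299,5],"twist": 1.16}
    - {"xyz": [285,-299,5],"twist": 1.16}
    - {"xyz": [285,-299,5],"twist": 1.16}
    - {"xyz": [285,-299,5],"twist": 1.16}
  grip: 0.6

```text
time_s: 1.15
tcp_pos: [0.4008, -0.2474, 0.2005]
tool_rot: [0.922, -0.388, -0.0, -0.0]
ft_force: [-0.9, -0.6, 1.1]
grip_width: 0.0564
finger_force: 0.0
```

```bash
python3 - <<'E'
from plan import *
print(arm.get_obs()['qpos'].round(2))
f=np.load('pics/top0.npz')
for u,v in [(505,180),(498,160),(490,135),(478,105),(470,90),(505,205),(620,170),(610,130)]: print(u,v,px('top0',u*.64,v*.64).round(3))
k,y=knob(hole_a(90)); go([k[0],k[1],.13],y)
E
```

```text
[ 0.41  0.1   0.01  2.05 -0.    0.99 -1.95]
505 180 [ 0.746 -0.196  0.062]
498 160 [ 0.779 -0.182  0.085]
490 135 [ 0.868 -0.179  0.003]
478 105 [ 0.809 -0.129  0.253]
470 90 [ 0.888 -0.126  0.158]
505 205 [ 0.71  -0.201  0.016]
620 170 [ 0.644 -0.325  0.358]
610 130 [ 0.703 -0.312  0.368]
t 1.15 tcp [ 0.4008 -0.2474  0.2005] yaw -0.797 tilt [0.0002 0.0005] -> shift [ 135.6 -223.4   70.6] twist 0.004 or -3.138
```

Request:
drive_tool:
  commands:
    - {"xyz": [0,0,0],"twist": -1.0}
    - {"xyz": [0,0,0],"twist": -1.0}
    - {"xyz": [0,0,0],"twist": -1.0}
    - {"xyz": [0,0,0],"twist": -1.0}
    - {"xyz": [0,0,0],"twist": -1.0}
    - {"xyz": [0,0,0],"twist": -2.0}
    - {"xyz": [0,0,0],"twist": -2.0}
    - {"xyz": [0,0,0],"twist": -2.0}
    - {"xyz": [0,0,0],"twist": -2.0}
    - {"xyz": [0,0,0],"twist": -2.0}

```text
time_s: 2.4
tcp_pos: [0.3995, -0.2507, 0.2004]
tool_rot: [0.857, 0.515, -0.0, -0.0]
ft_force: [-0.4, -0.9, 0.5]
grip_width: 0.0565
finger_force: 0.0
```

```bash
python3 - <<'E'
from plan import *
k,y=knob(hole_a(90)); go([k[0],k[1],.12],y+np.pi)
E
```

```text
t 2.4 tcp [ 0.3995 -0.2507  0.2004] yaw 1.083 tilt [-0.0002  0.0001] -> shift [175.2 196.7  80.4] twist -1.258 or 1.883
```

Request:
drive_tool:
  commands:
    - {"xyz": [175,197,80],"twist": -1.26}
    - {"xyz": [175,197,80],"twist": -1.26}
    - {"xyz": [175,197,80],"twist": -1.26}
    - {"xyz": [175,197,80],"twist": -1.26}
    - {"xyz": [175,197,80],"twist": -1.26}
    - {"xyz": [175,197,80],"twist": -1.26}
    - {"xyz": [175,197,80],"twist": -1.26}
    - {"xyz": [175,197,80],"twist": -1.26}

```text
time_s: 3.4
tcp_pos: [0.6559, -0.1902, 0.1201]
tool_rot: [0.392, 0.92, 0.0, -0.0]
ft_force: [-0.5, 0.1, -0.4]
grip_width: 0.0562
finger_force: 0.0
```

```bash
python3 - <<'E'
from plan import *
shot('wrist','w1')
k,y=knob(hole_a(90)); go([k[0],k[1],.034],y+np.pi)
print(proj('w1',knob(hole_a(90),0,57)[0])*800/512, proj('w1',world(ST,np.array([73,-229,34])/1000))*800/512)
E
```

```text
t 3.45 tcp [ 0.6558 -0.1903  0.1202] yaw 2.333 tilt [-0.0004  0.0004] -> shift [ 1.8  1.1 86.2] twist -0.008 or 3.134
[408.41778163 310.49275452] [407.82584066 174.98513647]
```

View pics/w1.png

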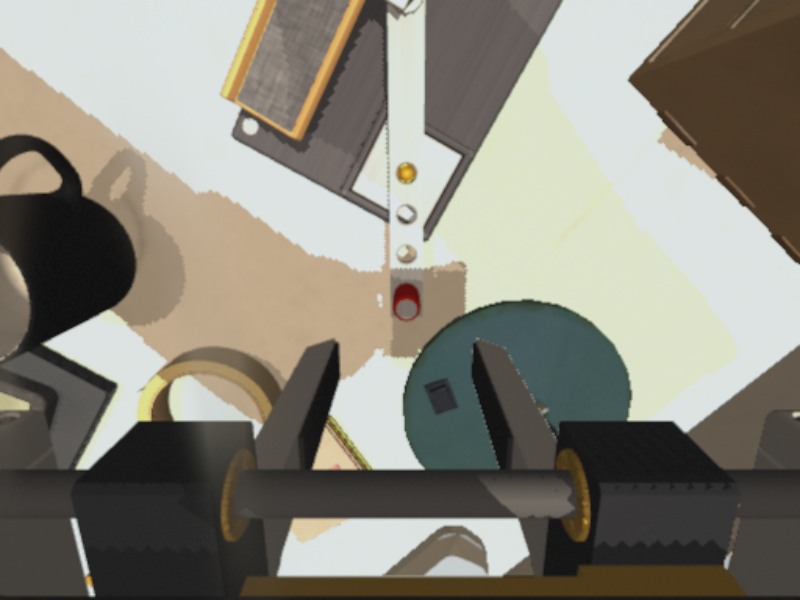

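The wrist view shows the knob top at (406,309) and the pin at (406,173), both within 2 px of prediction. Descend and grip.

Request:
drive_tool:
  commands:
    - {"xyz": [2,1,50]}
    - {"xyz": [2,1,86]}
    - {"xyz": [2,1,86]}
    - {"xyz": [2,1,86]}

```text
schema error: expected keys xyz, twist
```

Request:
drive_tool:
  commands:
    - {"xyz": [0,0,0]}
    - {"xyz": [0,0,0]}
    - {"xyz": [0,0,0]}
    - {"xyz": [0,0,0]}
    - {"xyz": [0,0,0]}
    - {"xyz": [0,0,0]}
  grip: 0
  force: 20

```text
schema error: expected keys xyz, twist
```

```bash
python3 - <<'E'
from plan import *
A=hole_a(90)
for a,l in [(A,0),(A,.14),(A,.27),(.15,.27),(.3,.27),(hole_a(138),.27),(hole_a(138),.1),(hole_a(138),0)]:
    k,y=knob(a,l,53); print(round(a,3),l,end=' '); go(k-[0,0,.019],y+np.pi)
E
```

```text
0.001 0 t 3.45 tcp [ 0.6558 -0.1903  0.1202] yaw 2.333 tilt [-0.0004  0.0004] -> shift [ 1.8  1.1 86.2] twist -0.008 or 3.134
0.001 0.14 t 3.45 tcp [ 0.6558 -0.1903  0.1202] yaw 2.333 tilt [-0.0004  0.0004] -> shift [ 7.   1.1 63.7] twist -0.008 or 3.134
0.001 0.27 t 3.45 tcp [ 0.6558 -0.1903  0.1202] yaw 2.333 tilt [-0.0004  0.0004] -> shift [14.7  1.  43.7] twist -0.008 or 3.134
0.15 0.27 t 3.45 tcp [ 0.6558 -0.1903  0.1202] yaw 2.333 tilt [-0.0004  0.0004] -> shift [26.5 11.3 43.7] twist -0.219 or 2.922
0.3 0.27 t 3.45 tcp [ 0.6558 -0.1903  0.1202] yaw 2.333 tilt [-0.0004  0.0004] -> shift [44.1 12.2 43.7] twist -0.364 or 2.778
0.453 0.27 t 3.45 tcp [ 0.6558 -0.1903  0.1202] yaw 2.333 tilt [-0.0004  0.0004] -> shift [63.9  5.8 43.7] twist -0.451 or 2.691
0.453 0.1 t 3.45 tcp [ 0.6558 -0.1903  0.1202] yaw 2.333 tilt [-0.0004  0.0004] -> shift [55.4 10.  70.1] twist -0.451 or 2.691
0.453 0 t 3.45 tcp [ 0.6558 -0.1903  0.1202] yaw 2.333 tilt [-0.0004  0.0004] -> shift [52.3 11.4 86.3] twist -0.451 or 2.691
```

Request:
drive_tool:
  commands:
    - {"xyz": [2,1,50],"twist": 0}
    - {"xyz": [2,1,86],"twist": 0}
    - {"xyz": [2,1,86],"twist": 0}
    - {"xyz": [2,1,86],"twist": 0}

```text
time_s: 3.95
tcp_pos: [0.6562, -0.188, 0.036]
tool_rot: [0.392, 0.92, 0.0, 0.001]
ft_force: [-1.6, -0.2, 0.8]
grip_width: 0.0561
finger_force: 0.0
```

Request:
drive_tool:
  commands:
    - {"xyz": [0,0,0],"twist": 0}
    - {"xyz": [0,0,0],"twist": 0}
    - {"xyz": [0,0,0],"twist": 0}
    - {"xyz": [0,0,0],"twist": 0}
    - {"xyz": [0,0,0],"twist": 0}
    - {"xyz": [0,0,0],"twist": 0}
  grip: 0
  force: 20

```text
time_s: 4.7
tcp_pos: [0.6554, -0.188, 0.0345]
tool_rot: [0.392, 0.92, 0.0, 0.0]
ft_force: [0.7, -0.6, 0.4]
grip_width: 0.0156
finger_force: 20.0
```

Request:
drive_tool:
  commands:
    - {"xyz": [2,0,-11],"twist": 0}
    - {"xyz": [5,0,-22],"twist": 0}
    - {"xyz": [9,0,-33],"twist": 0}
    - {"xyz": [13,0,-43],"twist": 0}
    - {"xyz": [14,0,-46],"twist": 0}
    - {"xyz": [14,0,-46],"twist": 0}

```text
time_s: 5.45
tcp_pos: [0.6457, -0.1779, 0.0807]
tool_rot: [0.392, 0.92, 0.0, 0.0]
ft_force: [0.4, 0.4, -1.2]
grip_width: 0.0151
finger_force: 20.0
```

```bash
python3 - <<'E'
from plan import *
print(arm.get_obs()['grip_width'])
for a,l in [(.0,.29),(.15,.29),(.3,.29),(hole_a(138),.29),(hole_a(138),.1),(hole_a(138),0)]:
    k,y=knob(a,l,53); print(round(a,3),l,end=' '); go(k-[0,0,.019],y+np.pi)
E
```

```text
0.015056024484607806
0.0 0.29 t 5.45 tcp [ 0.6457 -0.1779  0.0807] yaw 2.337 tilt [ 0.0004 -0.0001] -> shift [ 0.1 -0.3  1.2] twist -0.002 or 3.139
0.15 0.29 t 5.45 tcp [ 0.6457 -0.1779  0.0807] yaw 2.337 tilt [ 0.0004 -0.0001] -> shift [11.9  9.8  1.2] twist -0.216 or 2.926
0.3 0.29 t 5.45 tcp [ 0.6457 -0.1779  0.0807] yaw 2.337 tilt [ 0.0004 -0.0001] -> shift [29.5 10.6  1.2] twist -0.361 or 2.781
0.453 0.29 t 5.45 tcp [ 0.6457 -0.1779  0.0807] yaw 2.337 tilt [ 0.0004 -0.0001] -> shift [49.2  4.2  1.2] twist -0.447 or 2.694
0.453 0.1 t 5.45 tcp [ 0.6457 -0.1779  0.0807] yaw 2.337 tilt [ 0.0004 -0.0001] -> shift [39.5  8.9 30.6] twist -0.447 or 2.694
0.453 0 t 5.45 tcp [ 0.6457 -0.1779  0.0807] yaw 2.337 tilt [ 0.0004 -0.0001] -> shift [36.4 10.3 46.7] twist -0.447 or 2.694
```

Request:
drive_tool:
  commands:
    - {"xyz": [6,5,0],"twist": -0.11}
    - {"xyz": [12,10,0],"twist": -0.21}
    - {"xyz": [20,11,0],"twist": -0.29}
    - {"xyz": [30,11,0],"twist": -0.36}
    - {"xyz": [40,8,0],"twist": -0.41}
    - {"xyz": [49,4,0],"twist": -0.45}
    - {"xyz": [49,4,0],"twist": -0.45}
    - {"xyz": [49,4,0],"twist": -0.45}

```text
time_s: 6.45
tcp_pos: [0.6147, -0.1401, 0.0805]
tool_rot: [0.177, 0.984, -0.0, 0.0]
ft_force: [0.3, -0.3, -0.3]
grip_width: 0.0154
finger_force: 20.0
```

```bash
python3 - <<'E'
from plan import *
print(arm.get_obs()['grip_width'])
shot('wrist','w2')
A=hole_a(138)
print(proj('w2',world(ST,np.array([73,-229,34])/1000))*800/512,proj('w2',wing_xyz(A,240,0,52))*800/512)
for a,l in [(A,.29),(A,.2),(A,.1),(A,0)]:
    k,y=knob(a,l,53); print(round(a,3),l,end=' '); go(k-[0,0,.019],y+np.pi)
E
```

```text
0.015432721734482006
[406.79430812 304.16299134] [167.82101704 -54.55872558]
0.453 0.29 t 6.5 tcp [ 0.6148 -0.14    0.0805] yaw 2.786 tilt [0.0001 0.    ] -> shift [0.3 0.4 1. ] twist 0.002 or -3.14
0.453 0.2 t 6.5 tcp [ 0.6148 -0.14    0.0805] yaw 2.786 tilt [0.0001 0.    ] -> shift [-5.5  0.4 14.7] twist 0.002 or -3.14
0.453 0.1 t 6.5 tcp [ 0.6148 -0.14    0.0805] yaw 2.786 tilt [0.0001 0.    ] -> shift [-10.5   0.4  30.4] twist 0.002 or -3.14
0.453 0 t 6.5 tcp [ 0.6148 -0.14    0.0805] yaw 2.786 tilt [0.0001 0.    ] -> shift [-13.9   0.4  46.5] twist 0.002 or -3.14
```

View pics/w2.png

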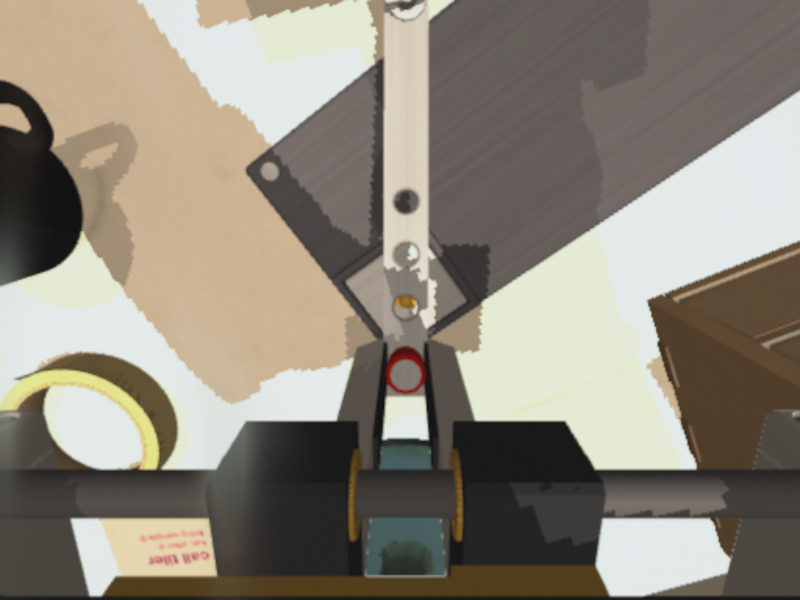

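The pin at (405,302) shows through the far hole at (406,307), so it lies on the bar line. Lower along the arc.

Request:
drive_tool:
  commands:
    - {"xyz": [-3,0,7],"twist": 0}
    - {"xyz": [-5,0,14],"twist": 0}
    - {"xyz": [-8,0,22],"twist": 0}
    - {"xyz": [-10,0,30],"twist": 0}
    - {"xyz": [-12,0,38],"twist": 0}
    - {"xyz": [-14,0,46],"twist": 0}
    - {"xyz": [-14,0,46],"twist": 0}
    - {"xyz": [-14,0,46],"twist": 0}

```text
time_s: 7.5
tcp_pos: [0.6278, -0.1446, 0.0347]
tool_rot: [0.176, 0.984, 0.0, 0.0]
ft_force: [0.1, -0.6, 0.6]
grip_width: 0.0152
finger_force: 20.0
```

Request:
drive_tool:
  commands:
    - {"xyz": [0,0,0],"twist": 0}
    - {"xyz": [0,0,0],"twist": 0}
    - {"xyz": [0,0,0],"twist": 0}
    - {"xyz": [0,0,0],"twist": 0}
    - {"xyz": [0,0,-40],"twist": 0}
    - {"xyz": [0,0,-90],"twist": 0}
    - {"xyz": [0,0,-90],"twist": 0}
  grip: 0.45

```text
time_s: 8.38
tcp_pos: [0.6299, -0.1449, 0.1285]
tool_rot: [0.177, 0.984, -0.0, 0.003]
ft_force: [1.0, 0.7, 0.5]
grip_width: 0.0427
finger_force: 0.0
```

```bash
python3 - <<'E'
from plan import *
shot('wrist','w3')
A=hole_a(138)
for z in (34,): print(proj('w3',world(ST,np.array([73,-229,34])/1000))*800/512)
c=np.load('pics/w3.npz')
for r,z in ((163,57),(114,26),(90,26),(138,26)):
    P=piv(A);d=(PIN-P)/np.linalg.norm(PIN-P); print(r,proj('w3',world(ST,np.append(P+d*r,z)/1000))*800/512)
for u,v in [(405,200),(405,130)]: print(px('w3',u*.64,v*.64).round(4))
E
```

```text
[405.09649819 255.01244245]
163 [404.99321819 305.49829595]
114 [405.21695966 213.91692981]
90 [405.35911045 173.46071668]
138 [405.08153291 252.45947382]
[ 0.5742 -0.1246  0.0254]
[ 0.5365 -0.1107  0.0266]
```

View pics/w3.png

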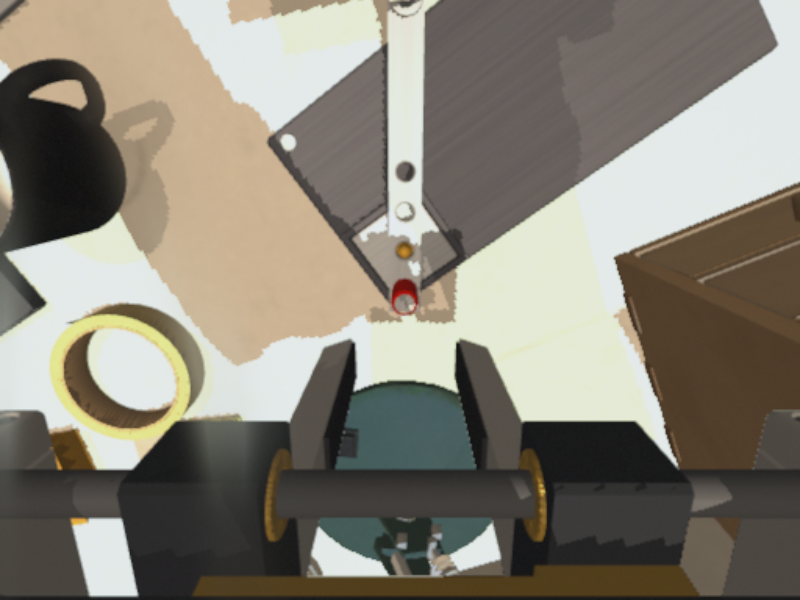

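The far hole (405,250) is over the pin and the bar is level at about 26 mm. Next, the chips.

```bash
cat >> plan.py <<'E'
def well(n,dx,z,dy=0): return world(CA,np.array([dx,{1:-67.5,2:-22.5,3:22.5}[n]+dy,z])/1000)
YC=CA[2]+np.pi
E
python3 - <<'E'
from plan import *
go([.46,-.05,.2],YC)
for n in (1,2,3): print(n,well(n,-30,60).round(4),well(n,17,60).round(4))
go(well(1,-30,60),YC)
E
```

```text
t 8.43 tcp [ 0.6287 -0.1449  0.1262] yaw 2.786 tilt [ 0.003  -0.0009] -> shift [190.9  30.3 -74.3] twist -0.272 or 2.87
1 [0.4502 0.2004 0.06  ] [0.4971 0.1965 0.06  ]
2 [0.454  0.2453 0.06  ] [0.5008 0.2414 0.06  ]
3 [0.4577 0.2901 0.06  ] [0.5045 0.2862 0.06  ]
t 8.43 tcp [ 0.6287 -0.1449  0.1262] yaw 2.786 tilt [ 0.003  -0.0009] -> shift [287.6 261.7  65.4] twist -0.272 or 2.87
```

Request:
drive_tool:
  commands:
    - {"xyz": [60,10,-74],"twist": -0.1}
    - {"xyz": [120,20,-74],"twist": -0.27}
    - {"xyz": [180,30,-74],"twist": -0.27}
    - {"xyz": [191,75,-74],"twist": -0.27}
    - {"xyz": [220,130,-60],"twist": -0.27}
    - {"xyz": [260,190,-30],"twist": -0.27}
    - {"xyz": [288,240,10],"twist": -0.27}
    - {"xyz": [288,262,10],"twist": -0.27}
    - {"xyz": [288,262,10],"twist": -0.27}
    - {"xyz": [288,262,10],"twist": -0.27}
  grip: 0

```text
time_s: 9.68
tcp_pos: [0.4482, 0.2006, 0.1138]
tool_rot: [0.042, 0.999, -0.0, -0.001]
ft_force: [0.9, -1.0, -0.3]
grip_width: 0.0005
finger_force: 0.0
```

```bash
python3 - <<'E'
from plan import *
shot('wrist','w4'); 
go(well(1,-30,36),YC)
for n in (1,2,3): print(n,*[(proj('w4',well(n,dx,34,dy))*800/512).round() for dx,dy in ((33,18),(33,-18),(-33,-18),(-33,18))])
E
```

```text
t 9.72 tcp [0.4486 0.2001 0.1142] yaw 3.056 tilt [-0.0007 -0.0005] -> shift [-1.7  0.5 78.2] twist -0.003 or 3.139
1 [434. 403.] [377. 403.] [375. 304.] [435. 304.]
2 [504. 403.] [448. 403.] [450. 304.] [511. 304.]
3 [575. 403.] [518. 403.] [526. 304.] [586. 304.]
```

View pics/w4.png

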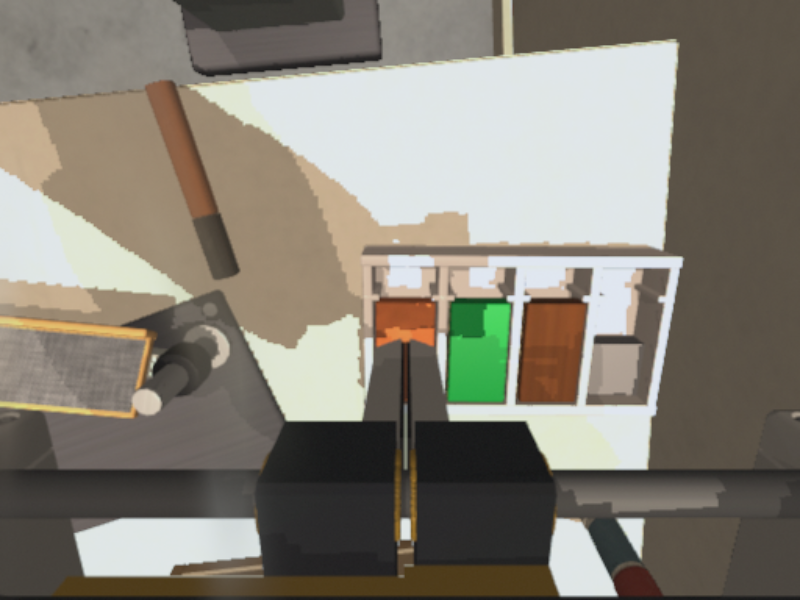

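The wrist view confirms terracotta at (405,320), green at (480,350) and dark wood at (553,350), with well 4 at (620,330) empty. The case pose agrees within about 2 mm. Press well 1.

Request:
drive_tool:
  commands:
    - {"xyz": [0,0,50],"twist": 0}
    - {"xyz": [0,0,76],"twist": 0}
    - {"xyz": [0,0,82],"twist": 0}
    - {"xyz": [0,0,87],"twist": 0}
    - {"xyz": [0,0,91],"twist": 0}
    - {"xyz": [0,0,91],"twist": 0}

```text
time_s: 10.48
tcp_pos: [0.4491, 0.2011, 0.0239]
tool_rot: [0.043, 0.999, 0.0, 0.0]
ft_force: [0.1, 0.1, 0.7]
grip_width: 0.0001
finger_force: 0.0
```

Request:
drive_tool:
  commands:
    - {"xyz": [0,0,-30],"twist": 0}
    - {"xyz": [0,0,-60],"twist": 0}
    - {"xyz": [-8,45,-60],"twist": 0}
    - {"xyz": [-8,45,-60],"twist": 0}

```text
time_s: 10.98
tcp_pos: [0.4613, 0.2483, 0.0848]
tool_rot: [0.041, 0.999, 0.001, 0.001]
ft_force: [-1.5, 0.1, -0.2]
grip_width: 0.0001
finger_force: 0.0
```

```bash
cat >> plan.py <<'E'
def cloud(name):
    f=np.load('pics/'+name+'.npz'); d=f['d']; v,u=np.mgrid[:384,:512]; fx,fy,cx,cy=f['k']
    c=np.stack([(u-cx)/fx*d,-(v-cy)/fy*d,-d],-1)@f['E'][:3,:3].T+f['E'][:3,3]; c[d==0]=np.nan; return c
def incase(c): # to case frame
    q=c-np.append(CA[:2],0); cs,sn=np.cos(CA[2]),np.sin(CA[2]); return np.stack([cs*q[...,0]+sn*q[...,1],-sn*q[...,0]+cs*q[...,1],q[...,2]],-1)*1000
def prof(name,n):
    q=incase(cloud(name)); y={1:-67.5,2:-22.5,3:22.5}[n]
    for x in range(-50,36,6):
        m=(abs(q[...,0]-x)<3)&(abs(q[...,1]-y)<8)&(q[...,2]<55)
        if m.sum()>2: print((x,round(float(np.median(q[m][:,2])),1)),end=' ')
    print()
E
python3 - <<'E'
from plan import *
shot('wrist','w5'); prof('w5',1); prof('w5',3)
go(well(2,-30,36),YC)
E
```

```text
(-50, 4.1) (-44, 4.1) (-38, 4.0) (-32, 17.1) (-26, 21.9) (-20, 25.8) (-14, 29.8) (-8, 33.5) (-2, 37.7) (4, 41.5) (10, 45.5) (16, 49.4) (22, 51.0) (34, 33.3) 
(-50, 4.1) (-44, 4.0) (-38, 3.9) (-32, 28.6) (-26, 34.1) (-20, 34.1) (-14, 34.0) (-8, 34.1) (-2, 34.3) (4, 34.1) (10, 34.2) (16, 34.2) (22, 34.2) (28, 34.1) (34, 33.7) 
t 11.03 tcp [0.4606 0.2465 0.0841] yaw 3.058 tilt [0.0008 0.001 ] -> shift [ 6.6 -1.8 48.1] twist -0.0 or 3.141
```

View pics/w5.png

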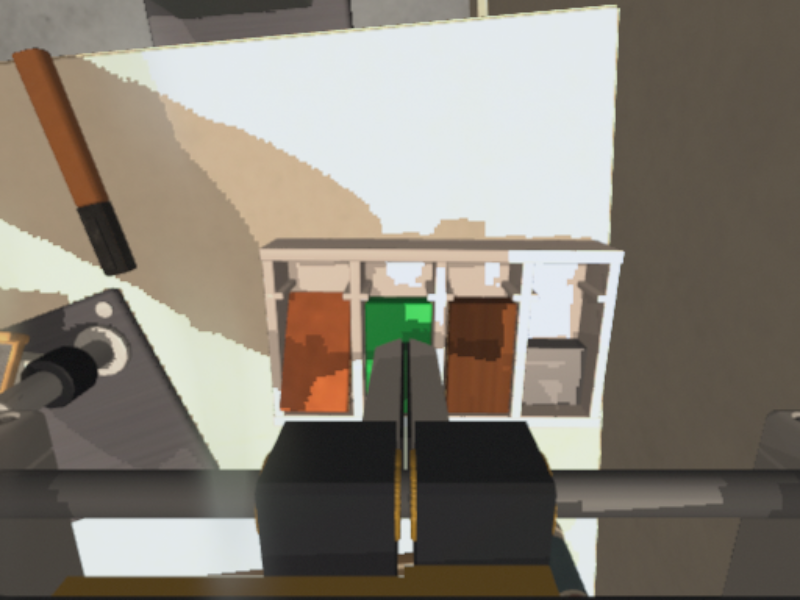

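Chip 1 is tipped to about 0.57 rad, with its top corner near x=19, z=51 mm. I'll tip one at a time so the fingers clear the neighbours.

```bash
python3 - <<'E'
from plan import *
go(well(1,15,80),YC); go(well(1,15,36.5),YC)
q=incase(cloud('w5')); m=(q[...,2]>39)&(q[...,2]<54)&(q[...,0]>0)&(q[...,0]<25)&(q[...,1]>-95)&(q[...,1]<-42)
print(np.percentile(q[m][:,1],[2,50,98]), q[m][:,0].max())
E
```

```text
t 11.03 tcp [0.4606 0.2465 0.0841] yaw 3.058 tilt [0.0008 0.001 ] -> shift [-38.4 -46.8   4.1] twist -0.0 or 3.141
t 11.03 tcp [0.4606 0.2465 0.0841] yaw 3.058 tilt [0.0008 0.001 ] -> shift [-38.4 -46.8  47.6] twist -0.0 or 3.141
[-84.06081034 -66.70150969 -49.41785355] 24.51247096587011
```

Request:
drive_tool:
  commands:
    - {"xyz": [-38,-46,0],"twist": 0}
    - {"xyz": [-38,-46,0],"twist": 0}
    - {"xyz": [-38,-46,0],"twist": 0}
    - {"xyz": [-38,-46,20],"twist": 0}
    - {"xyz": [-38,-46,40],"twist": 0}
    - {"xyz": [-38,-46,48],"twist": 0}
    - {"xyz": [-38,-46,48],"twist": 0}
    - {"xyz": [-38,-46,48],"twist": 0}
  grip: 0.49

```text
time_s: 12.02
tcp_pos: [0.4942, 0.1965, 0.0351]
tool_rot: [0.042, 0.999, 0.0, -0.0]
ft_force: [0.8, 0.2, 1.1]
grip_width: 0.0461
finger_force: 0.0
```

Request:
drive_tool:
  commands:
    - {"xyz": [0,0,0],"twist": 0}
    - {"xyz": [0,0,0],"twist": 0}
    - {"xyz": [0,0,0],"twist": 0}
    - {"xyz": [0,0,0],"twist": 0}
  grip: 0
  force: 40

```text
time_s: 12.52
tcp_pos: [0.4945, 0.1962, 0.0355]
tool_rot: [0.042, 0.999, 0.0, 0.0]
ft_force: [-0.2, 0.4, -0.0]
grip_width: 0.0356
finger_force: 40.0
```

Request:
drive_tool:
  commands:
    - {"xyz": [0,0,-20],"twist": 0}
    - {"xyz": [0,0,-60],"twist": 0}
    - {"xyz": [0,0,-110],"twist": 0}
    - {"xyz": [0,0,-110],"twist": 0}
    - {"xyz": [0,0,-110],"twist": 0}

```text
time_s: 13.15
tcp_pos: [0.4945, 0.1959, 0.1461]
tool_rot: [0.043, 0.999, -0.0, 0.0]
ft_force: [-0.3, 0.4, -0.5]
grip_width: 0.0352
finger_force: 40.0
```

```bash
python3 - <<'E'
from plan import *
o=arm.get_obs(); print(o['grip_width'],o['tcp_pos'],o['finger_force'])
shot('top','t6'); shot('wrist','w6')
A=hole_a(138)
def inwing(c):
    y=ST[2]-A; q=c-np.append(ST[:2],0); cs,sn=np.cos(y),np.sin(y); return np.stack([cs*q[...,0]+sn*q[...,1],-sn*q[...,0]+cs*q[...,1],q[...,2]],-1)*1000
for nm in ('t6','w6'):
    q=inwing(cloud(nm))
    for y in (-60,-130,-200):
        print(nm,y,end=': ')
        for x in range(-50,50,5):
            m=(abs(q[...,0]-x)<2.5)&(abs(q[...,1]-y)<25)&(q[...,2]<110)
            if m.sum()>4: print((x,round(float(np.median(q[m][:,2])),1)),end=' ')
        print()
E
```

```text
0.035222047669586296 [0.49445194 0.1959031  0.14605589] 39.973406195640564
t6 -60: (5, 68.0) (10, 69.2) (15, 73.2) (20, 71.1) (30, 10.4) (35, 9.3) (40, 9.2) (45, 9.6) 
t6 -130: (-50, 0.5) (-45, 0.7) (-40, 1.0) (-35, -1.0) (-30, 1.3) (-25, 53.2) (-20, 53.8) (-15, 54.8) (-10, 58.8) (-5, 60.5) (0, 63.0) (5, 67.1) (10, 69.6) (15, 73.5) (20, 70.8) (30, 40.3) (35, 10.1) (40, 10.1) (45, 9.8) 
t6 -200: (-50, 0.5) (-45, 1.5) (-40, 0.7) (-35, 0.3) (-30, 1.5) (-25, 4.2) (-20, 51.8) (-15, 56.8) (-10, 59.4) (-5, 61.3) (0, 64.6) (5, 67.5) (10, 69.1) (15, 71.4) (20, 70.4) (30, 2.6) (35, 0.4) (40, 1.7) (45, 1.2) 
w6 -60: (-50, 0.1) (-45, 0.2) (-40, 0.2) (-35, 0.1) (-30, 0.4) (-25, 55.1) (-20, 52.4) (-15, 56.0) (-10, 58.9) (-5, 61.5) (0, 64.2) (5, 67.0) (10, 69.8) (15, 72.1) (20, 71.1) (35, 8.0) (40, 7.9) (45, 8.2) 
w6 -130: (-50, 0.2) (-45, 0.2) (-40, 0.2) (-35, 0.1) (-30, 0.1) (-25, 0.3) (-20, 0.4) (-15, 55.2) (-10, 58.7) (-5, 61.3) (0, 64.0) (5, 66.4) (35, 26.3) (40, 25.6) (45, 8.4) 
w6 -200:
```

View pics/w6.png

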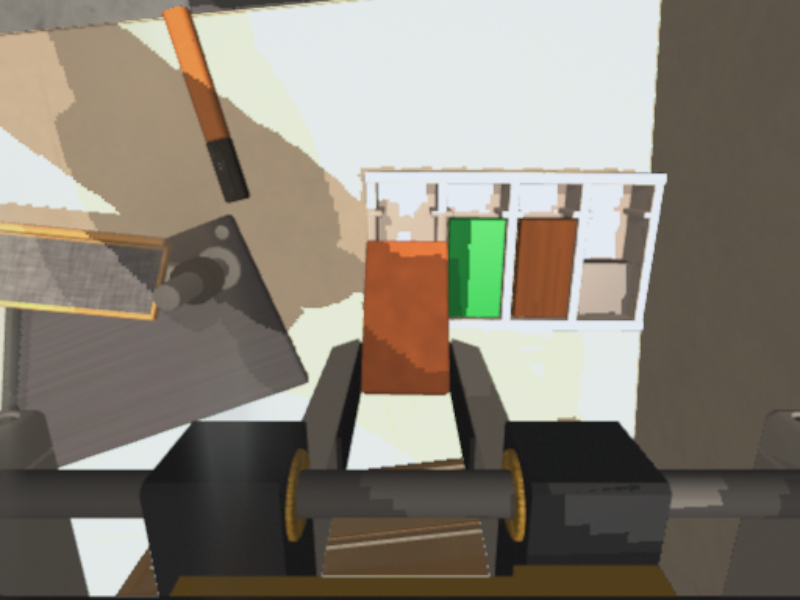

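```bash
cat >> plan.py <<'E'
def inwing(c,A=None):
    A=hole_a(138) if A is None else A
    y=ST[2]-A; q=c-np.append(ST[:2],0); cs,sn=np.cos(y),np.sin(y); return np.stack([cs*q[...,0]+sn*q[...,1],-sn*q[...,0]+cs*q[...,1],q[...,2]],-1)*1000
def held(name):
    "top face of the held chip relative to TCP: s along -tool x (up-slope), t across (tool y), z"
    o=arm.get_obs(); M=R.from_quat(o['tool_rot']).as_matrix(); q=(cloud(name)-o['tcp_pos'])@M*1000
    s,t,z=-q[...,0],q[...,1],-q[...,2]
    m=(abs(t)<15)&(z>-45)&(z<25)&(s>-60)&(s<9)
    k=np.polyfit(s[m],z[m],1)
    for _ in range(3): m&=abs(z-np.polyval(k,s))<2; k=np.polyfit(s[m],z[m],1)
    g=abs(z-np.polyval(k,s))<2.5; 
    mm=g&(abs(t)<12)&(s<25); mt=g&(s<-5)&(s>-35)&(abs(t)<30)
    lo=np.percentile(s[mm],1); th=np.arctan(k[0])
    print('tilt',th.round(3),'low end s',lo.round(1),'z',np.polyval(k,lo).round(1),'hi s',np.percentile(s[mm],99).round(1),'t range',np.percentile(t[mt],[1,99]).round(1))
    # centre from low end of top face: +33 along, -7 normal
    c=np.array([lo,np.polyval(k,lo)])+33*np.array([np.cos(th),np.sin(th)])-7*np.array([-np.sin(th),np.cos(th)])
    b=np.array([lo,np.polyval(k,lo)])-14*np.array([-np.sin(th),np.cos(th)]); print('centre',c.round(1),'low bottom corner',b.round(1)); return c,b
E
python3 - <<'E'
from plan import *
held('w6')
E
```

```text
tilt 0.578 low end s -48.3 z -18.5 hi s 5.4 t range [-19.2  19.5]
centre [-16.9  -6.3] low bottom corner [-40.7 -30.2]
```

```bash
python3 - <<'E'
from plan import *
A=hole_a(138); Y=ST[2]-A+np.pi
go(wing_xyz(A,197.5,22,115),Y); go(wing_xyz(A,197.5,21,84),Y)
print(wing_xyz(A,197.5,22,115))
E
```

```text
t 13.25 tcp [0.4939 0.1959 0.145 ] yaw 3.057 tilt [-0.0011 -0.0004] -> shift [   7.2 -330.4   30.1] twist 0.099 or -3.043
t 13.25 tcp [0.4939 0.1959 0.145 ] yaw 3.057 tilt [-0.0011 -0.0004] -> shift [   8.2 -330.2   61.2] twist 0.099 or -3.043
[ 0.45873918 -0.13269741  0.115     ]
```

Request:
drive_tool:
  commands:
    - {"xyz": [1,-40,0],"twist": 0.01}
    - {"xyz": [2,-90,0],"twist": 0.03}
    - {"xyz": [3,-140,0],"twist": 0.04}
    - {"xyz": [4,-190,0],"twist": 0.05}
    - {"xyz": [5,-240,0],"twist": 0.07}
    - {"xyz": [6,-290,10],"twist": 0.09}
    - {"xyz": [7,-330,25],"twist": 0.1}
    - {"xyz": [7,-330,30],"twist": 0.1}
    - {"xyz": [7,-330,30],"twist": 0.1}
    - {"xyz": [7,-330,30],"twist": 0.1}

```text
time_s: 14.5
tcp_pos: [0.4598, -0.1308, 0.1156]
tool_rot: [0.091, 0.996, 0.0, -0.0]
ft_force: [0.1, -0.4, 0.4]
grip_width: 0.0353
finger_force: 40.0
```

```bash
python3 - <<'E'
from plan import *
A=hole_a(138); Y=ST[2]-A+np.pi
shot('wrist','w7'); print(arm.get_obs()['grip_width'])
c,b=held('w7')
q=inwing(cloud('w7'))
for y in (-110,-197):
    for x in range(-40,-5,3):
        m=(abs(q[...,0]-x)<1.5)&(abs(q[...,1]-y)<15)&(q[...,2]<110)
        if m.sum()>4: print((x,round(float(np.median(q[m][:,2])),1)),end=' ')
    print()
t=inwing(arm.get_obs()['tcp_pos']); print('tcp in wing',t.round(1),'corner',(t[0]+b[0]).round(1),(t[2]+b[1]).round(1))
go(wing_xyz(A,197.5,-21+(-b[0]),52.5-b[1]),Y)
E
```

```text
0.03565396102673077
tilt 0.576 low end s -48.6 z -18.8 hi s 5.3 t range [-20.   20.2]
centre [-17.1  -6.7] low bottom corner [-40.9 -30.6]
(-40, 0.2) (-37, 0.3) (-34, 0.3) (-31, 0.2) (-28, 1.2) (-25, 55.7) (-22, 52.5) (-19, 54.2) (-16, 55.8) (-13, 57.5) (-10, 59.1) (-7, 60.7) 
(-40, 0.1) (-37, 0.0) (-34, 0.2) (-31, 0.3) (-28, 54.2) (-25, 58.1) (-22, 98.4) (-19, 101.2) (-16, 103.3) (-13, 105.2) (-10, 107.2) (-7, 108.9) 
tcp in wing [  22.8 -195.5  115.7] corner -18.2 85.1
t 14.55 tcp [ 0.4599 -0.1309  0.1157] yaw 2.959 tilt [0.0003 0.0003] -> shift [ 2.8 -2.  32.6] twist 0.001 or -3.141
```

View pics/w7.png

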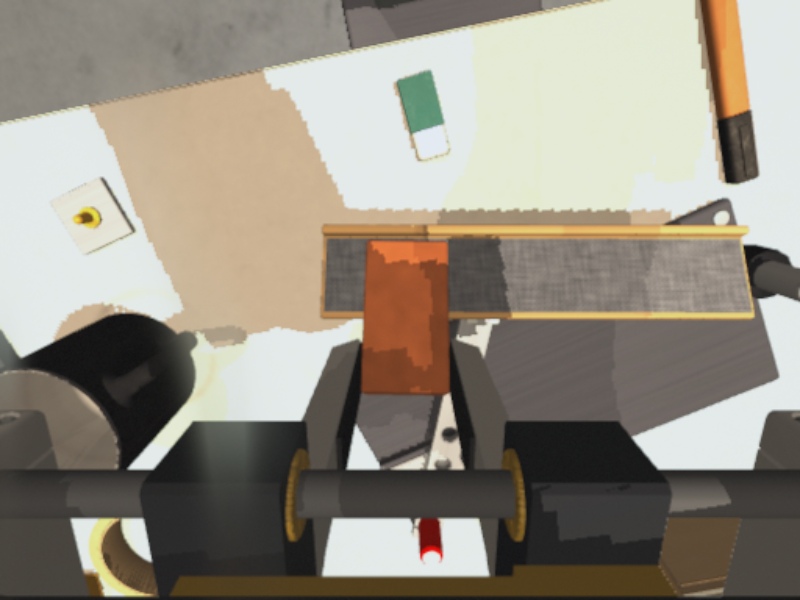

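The chip is aligned over the ledge: chip low end at row 240, lip at row 232, and the lip parallel to it. Lower.

Request:
drive_tool:
  commands:
    - {"xyz": [1,-1,15],"twist": 0}
    - {"xyz": [1,-1,25],"twist": 0}
    - {"xyz": [1,-1,29],"twist": 0}
    - {"xyz": [1.5,-1,31],"twist": 0}
    - {"xyz": [2.5,-1,32],"twist": 0}
    - {"xyz": [2.5,-1,32],"twist": 0}
    - {"xyz": [2.5,-1,32],"twist": 0}

```text
time_s: 15.42
tcp_pos: [0.457, -0.1326, 0.0837]
tool_rot: [0.092, 0.996, -0.0, 0.0]
ft_force: [0.6, 1.7, 1.6]
grip_width: 0.0358
finger_force: 40.0
```

Request:
drive_tool:
  commands:
    - {"xyz": [0.5,0,1],"twist": 0}
    - {"xyz": [0.5,0,1],"twist": 0}

```text
time_s: 15.68
tcp_pos: [0.4568, -0.1324, 0.0828]
tool_rot: [0.092, 0.996, -0.0, 0.0]
ft_force: [1.0, 1.4, 6.0]
grip_width: 0.0354
finger_force: 40.0
```

Request:
drive_tool:
  commands:
    - {"xyz": [0,0,0],"twist": 0}
    - {"xyz": [0,0,0],"twist": 0}
    - {"xyz": [0,0,0],"twist": 0}
    - {"xyz": [0,0,-15],"twist": 0}
    - {"xyz": [0,0,-40],"twist": 0}
    - {"xyz": [0,0,-65],"twist": 0}
    - {"xyz": [0,0,-65],"twist": 0}
  grip: 0.49

```text
time_s: 16.55
tcp_pos: [0.4575, -0.1327, 0.1498]
tool_rot: [0.092, 0.996, -0.001, 0.002]
ft_force: [-0.3, -0.9, -0.4]
grip_width: 0.046
finger_force: 0.0
```

```bash
cat >> plan.py <<'E'
def onledge(name,L,A=None):
    "profile of chip top on the ledge at distance L from hinge: expected z=52+.. ; prints tilt & ends in ledge frame"
    q=inwing(cloud(name),A); x0,z0=-22.5,52.2
    lx=(q[...,0]-x0)*np.cos(.5)+(q[...,2]-z0)*np.sin(.5); lz=-(q[...,0]-x0)*np.sin(.5)+(q[...,2]-z0)*np.cos(.5); w=q[...,1]+L
    m=(abs(w)<12)&(lz>9)&(lz<22)&(lx>-8)&(lx<75); k=np.polyfit(lx[m],lz[m],1)
    m2=(abs(w)<30)&(lx>10)&(lx<55)&(lz>9)&(lz<22); lo=(lx>8)&(lx<28)&m2; hi=(lx>40)&m2
    f=lambda g:np.round(np.percentile(w[g],[1,99]),1)
    print('L',L,'top lz %.1f slope %.3f lx range'%(np.polyval(k,33),k[0]),np.percentile(lx[m],[1,99]).round(1),'w lo',f(lo),'w hi',f(hi))
E
python3 - <<'E'
from plan import *
shot('wrist','w8'); onledge('w8',197.5); go(well(2,-30,90),YC)
q=incase(cloud('w8')); 
E
```

```text
L 197.5 top lz 14.4 slope -0.003 lx range [ 0.  64.9] w lo [-17.5  18. ] w hi [-17.2  17.6]
t 16.6 tcp [ 0.4569 -0.1327  0.1487] yaw 2.956 tilt [ 0.0019 -0.001 ] -> shift [ 72.6 371.   58.3] twist -0.102 or 3.039
```

Chip 1 is flat and against the lip. Next, press well 2.

Request:
drive_tool:
  commands:
    - {"xyz": [10,60,0],"twist": -0.02}
    - {"xyz": [22,120,0],"twist": -0.04}
    - {"xyz": [34,180,0],"twist": -0.06}
    - {"xyz": [48,240,0],"twist": -0.08}
    - {"xyz": [60,300,0],"twist": -0.1}
    - {"xyz": [72,360,40],"twist": -0.1}
    - {"xyz": [72,371,58],"twist": -0.1}
    - {"xyz": [72,371,58],"twist": -0.1}
    - {"xyz": [72,371,58],"twist": -0.1}
  grip: 0

```text
time_s: 17.73
tcp_pos: [0.4538, 0.2447, 0.0897]
tool_rot: [0.043, 0.999, -0.0, -0.0]
ft_force: [-0.9, 0.0, 1.4]
grip_width: 0.0004
finger_force: 0.0
```

```bash
python3 - <<'E'
from plan import *
go(well(2,-31,23.5),YC)
E
```

```text
t 17.73 tcp [0.4538 0.2447 0.0897] yaw 3.056 tilt [-0.0005 -0.0003] -> shift [ 0.8  0.6 66.2] twist -0.002 or 3.139
```

Request:
drive_tool:
  commands:
    - {"xyz": [1,0.5,40],"twist": 0}
    - {"xyz": [1,0.5,54],"twist": 0}
    - {"xyz": [1,0.5,60],"twist": 0}
    - {"xyz": [1,0.5,66.5],"twist": 0}
    - {"xyz": [1,0.5,66.5],"twist": 0}
    - {"xyz": [1,0.5,40],"twist": 0}
    - {"xyz": [1,0.5,5],"twist": 0}
    - {"xyz": [1,0.5,5],"twist": 0}

```text
time_s: 18.73
tcp_pos: [0.4543, 0.2469, 0.0871]
tool_rot: [0.043, 0.999, 0.001, 0.002]
ft_force: [-0.1, 0.6, -0.8]
grip_width: -0.0
finger_force: 0.0
```

Request:
drive_tool:
  commands:
    - {"xyz": [-46,0.5,0],"twist": 0}
    - {"xyz": [-46,0.5,0],"twist": 0}
    - {"xyz": [-46,0.5,0],"twist": 0}
    - {"xyz": [-46,0.5,10],"twist": 0}
  grip: 0.49

```text
time_s: 19.23
tcp_pos: [0.4983, 0.243, 0.0745]
tool_rot: [0.042, 0.999, 0.0, 0.0]
ft_force: [0.5, 0.1, 0.1]
grip_width: 0.0371
finger_force: 0.0
```

```bash
python3 - <<'E'
from plan import *
shot('wrist','w9'); prof('w9',2); go(well(2,14.5,35.5,.7),YC)
E
```

```text
(-50, 3.9) (-44, 4.1) (-38, 4.1) (-32, 17.5) (-26, 21.6) (-20, 25.5) (-14, 29.5) (-8, 33.5) (-2, 37.3) (4, 41.2) (10, 45.4) (16, 49.0) (22, 50.6) (28, 42.6) (34, 33.5) 
t 19.27 tcp [0.4976 0.2424 0.0729] yaw 3.057 tilt [-0.001  -0.0006] -> shift [-0.8 -0.  37.4] twist -0.001 or 3.14
```

Request:
drive_tool:
  commands:
    - {"xyz": [-1,0,0],"twist": 0}
    - {"xyz": [-1,0,0],"twist": 0}
    - {"xyz": [-1,0,0],"twist": 0}
    - {"xyz": [-1,0,20],"twist": 0}
    - {"xyz": [-1,0,37],"twist": 0}
    - {"xyz": [-1,0,37],"twist": 0}

```text
time_s: 20.02
tcp_pos: [0.4988, 0.2423, 0.0359]
tool_rot: [0.042, 0.999, -0.0, -0.001]
ft_force: [-0.6, 0.5, -0.6]
grip_width: 0.0459
finger_force: 0.0
```

Request:
drive_tool:
  commands:
    - {"xyz": [0,0,0],"twist": 0}
    - {"xyz": [0,0,0],"twist": 0}
    - {"xyz": [0,0,0],"twist": 0}
    - {"xyz": [0,0,0],"twist": 0}
    - {"xyz": [0,0,-20],"twist": 0}
    - {"xyz": [0,0,-60],"twist": 0}
    - {"xyz": [0,0,-110],"twist": 0}
    - {"xyz": [0,0,-110],"twist": 0}
    - {"xyz": [0,0,-110],"twist": 0}
  grip: 0
  force: 40

```text
time_s: 21.15
tcp_pos: [0.4997, 0.2423, 0.1481]
tool_rot: [0.043, 0.999, -0.0, 0.0]
ft_force: [-0.1, 0.4, -1.4]
grip_width: 0.0358
finger_force: 40.0
```

```bash
python3 - <<'E'
from plan import *
A=hole_a(138); Y=ST[2]-A+np.pi
shot('wrist','w10'); c,b=held('w10'); go(wing_xyz(A,127.5,-19-b[0],82-b[1]),Y)
E
```

```text
tilt 0.579 low end s -49.1 z -20.4 hi s 4.7 t range [-17.9  18.7]
centre [-17.7  -8.2] low bottom corner [-41.5 -32.1]
t 21.2 tcp [0.4994 0.2422 0.1474] yaw 3.057 tilt [-0.0003 -0.0004] -> shift [   1.4 -307.4   33.4] twist 0.099 or -3.043
```

Request:
drive_tool:
  commands:
    - {"xyz": [0,-40,0],"twist": 0.01}
    - {"xyz": [0,-90,0],"twist": 0.03}
    - {"xyz": [0,-140,0],"twist": 0.05}
    - {"xyz": [0,-190,0],"twist": 0.07}
    - {"xyz": [1,-240,0],"twist": 0.09}
    - {"xyz": [1,-285,0],"twist": 0.1}
    - {"xyz": [1,-307,20],"twist": 0.1}
    - {"xyz": [1,-307,33],"twist": 0.1}
    - {"xyz": [1,-307,33],"twist": 0.1}
    - {"xyz": [1,-307,33],"twist": 0.1}

```text
time_s: 22.45
tcp_pos: [0.4729, -0.062, 0.1147]
tool_rot: [0.091, 0.996, 0.0, -0.0]
ft_force: [0.9, 0.1, 0.1]
grip_width: 0.0352
finger_force: 40.0
```

```bash
python3 - <<'E'
from plan import *
A=hole_a(138); Y=ST[2]-A+np.pi
shot('wrist','w11'); c,b=held('w11'); go(wing_xyz(A,127.5,-19-b[0],54-b[1]),Y);go(wing_xyz(A,127.5,-21-b[0],52.5-b[1]),Y); onledge('w11',197.5)
E
```

```text
tilt 0.576 low end s -49.6 z -21.1 hi s 4.2 t range [-18.3  18.6]
centre [-18.1  -9. ] low bottom corner [-42.  -32.8]
t 22.5 tcp [ 0.4731 -0.0622  0.1149] yaw 2.958 tilt [0.0004 0.0003] -> shift [ 0.3 -2.  28.1] twist 0.0 or -3.141
t 22.5 tcp [ 0.4731 -0.0622  0.1149] yaw 2.958 tilt [0.0004 0.0003] -> shift [ 2.3 -2.  29.6] twist 0.0 or -3.141
L 197.5 top lz 14.4 slope -0.004 lx range [ 0.2 64.9] w lo [-17.   18.3] w hi [-17.1  18.1]
```

Request:
drive_tool:
  commands:
    - {"xyz": [0.5,-1,15],"twist": 0}
    - {"xyz": [0.5,-1,23],"twist": 0}
    - {"xyz": [0.5,-1,27],"twist": 0}
    - {"xyz": [1,-1,28],"twist": 0}
    - {"xyz": [2,-1,29],"twist": 0}
    - {"xyz": [2.5,-1,30],"twist": 0}
    - {"xyz": [2.5,-1,30],"twist": 0}
    - {"xyz": [2.5,-1,30],"twist": 0}

```text
time_s: 23.5
tcp_pos: [0.4707, -0.0638, 0.085]
tool_rot: [0.092, 0.996, -0.0, 0.001]
ft_force: [1.1, -0.1, 6.0]
grip_width: 0.0355
finger_force: 40.0
```

Request:
drive_tool:
  commands:
    - {"xyz": [0,0,0],"twist": 0}
    - {"xyz": [0,0,0],"twist": 0}
    - {"xyz": [0,0,0],"twist": 0}
    - {"xyz": [0,0,-15],"twist": 0}
    - {"xyz": [0,0,-40],"twist": 0}
    - {"xyz": [0,0,-65],"twist": 0}
    - {"xyz": [0,0,-65],"twist": 0}
  grip: 0.49

```text
time_s: 24.38
tcp_pos: [0.4713, -0.0639, 0.1518]
tool_rot: [0.092, 0.996, -0.0, 0.002]
ft_force: [-0.4, 0.2, -0.2]
grip_width: 0.0456
finger_force: 0.0
```

```bash
python3 - <<'E'
from plan import *
shot('wrist','w12'); onledge('w12',197.5);onledge('w12',127.5); go(well(3,-31,90),YC)
E
```

```text
L 197.5 top lz 14.6 slope -0.001 lx range [ 0.3 64.6] w lo [-16.9  18.4] w hi [-17.2  18.1]
L 127.5 top lz 14.2 slope -0.003 lx range [ 1.1 65.5] w lo [-17.5  17.5] w hi [-18.  17.]
t 24.43 tcp [ 0.4706 -0.064   0.1506] yaw 2.956 tilt [ 0.0019 -0.0008] -> shift [ 79.  345.6  60.3] twist -0.102 or 3.039
```

Both chips are flat at the lip. Next is well 3.

Request:
drive_tool:
  commands:
    - {"xyz": [10,60,0],"twist": -0.02}
    - {"xyz": [22,120,0],"twist": -0.04}
    - {"xyz": [38,180,0],"twist": -0.06}
    - {"xyz": [52,240,0],"twist": -0.08}
    - {"xyz": [68,300,0],"twist": -0.1}
    - {"xyz": [79,346,40],"twist": -0.1}
    - {"xyz": [79,346,60],"twist": -0.1}
    - {"xyz": [79,346,60],"twist": -0.1}
    - {"xyz": [79,346,60],"twist": -0.1}
  grip: 0

```text
time_s: 25.55
tcp_pos: [0.4566, 0.2899, 0.0901]
tool_rot: [0.043, 0.999, -0.0, 0.0]
ft_force: [0.5, 0.5, 0.7]
grip_width: 0.0004
finger_force: 0.0
```

```bash
python3 - <<'E'
from plan import *
shot('wrist','w13'); q=incase(cloud('w13')); m=(abs(q[...,0]+25)<6)&(abs(q[...,1]-22.5)<12)&(q[...,2]<55); print(np.median(q[m][:,2]))
go(well(3,-31,23.5),YC)
E
```

```text
33.99492125763222
t 25.6 tcp [0.4568 0.2899 0.0904] yaw 3.055 tilt [0.0011 0.    ] -> shift [ 0.2  0.3 66.9] twist -0.004 or 3.138
```

Request:
drive_tool:
  commands:
    - {"xyz": [0,0.5,40],"twist": 0}
    - {"xyz": [0,0.5,54],"twist": 0}
    - {"xyz": [0,0.5,60],"twist": 0}
    - {"xyz": [0,0.5,67],"twist": 0}
    - {"xyz": [0,0.5,67],"twist": 0}
    - {"xyz": [0,0.5,40],"twist": 0}
    - {"xyz": [0,0.5,5],"twist": 0}
    - {"xyz": [0,0.5,5],"twist": 0}

```text
time_s: 26.6
tcp_pos: [0.4574, 0.2923, 0.0872]
tool_rot: [0.043, 0.999, 0.001, 0.002]
ft_force: [0.2, -0.4, 0.0]
grip_width: 0.0004
finger_force: 0.0
```

Request:
drive_tool:
  commands:
    - {"xyz": [-46,0.5,0],"twist": 0}
    - {"xyz": [-46,0.5,0],"twist": 0}
    - {"xyz": [-46,0.5,0],"twist": 0}
    - {"xyz": [-46,0.5,10],"twist": 0}
    - {"xyz": [-46,0.5,10],"twist": 0}
  grip: 0.49

```text
time_s: 27.22
tcp_pos: [0.5009, 0.2877, 0.0736]
tool_rot: [0.042, 0.999, -0.0, -0.001]
ft_force: [0.2, 0.2, -0.3]
grip_width: 0.0452
finger_force: 0.0
```

```bash
python3 - <<'E'
from plan import *
shot('wrist','w14'); prof('w14',3); go(well(3,14.5,35.5,.7),YC)
E
```

```text
(-50, 3.9) (-44, 4.0) (-38, 4.1) (-32, 17.3) (-26, 21.6) (-20, 25.3) (-14, 29.6) (-8, 33.1) (-2, 37.3) (4, 41.1) (10, 45.0) (16, 48.9) (22, 50.7) (28, 43.6) (34, 33.0) 
t 27.27 tcp [0.5012 0.2879 0.074 ] yaw 3.058 tilt [-0.0009 -0.0005] -> shift [-1.  -0.7 38.5] twist -0.001 or 3.141
```

Request:
drive_tool:
  commands:
    - {"xyz": [-1,-1,0],"twist": 0}
    - {"xyz": [-1,-1,20],"twist": 0}
    - {"xyz": [-1,-1,38],"twist": 0}
    - {"xyz": [-1,-1,38],"twist": 0}

```text
time_s: 27.78
tcp_pos: [0.5023, 0.2866, 0.0348]
tool_rot: [0.042, 0.999, -0.0, -0.001]
ft_force: [0.1, 0.7, 0.3]
grip_width: 0.0457
finger_force: 0.0
```

Request:
drive_tool:
  commands:
    - {"xyz": [0,0,0],"twist": 0}
    - {"xyz": [0,0,0],"twist": 0}
    - {"xyz": [0,0,0],"twist": 0}
    - {"xyz": [0,0,0],"twist": 0}
    - {"xyz": [0,0,-20],"twist": 0}
    - {"xyz": [0,0,-60],"twist": 0}
    - {"xyz": [0,0,-110],"twist": 0}
    - {"xyz": [0,0,-110],"twist": 0}
    - {"xyz": [0,0,-110],"twist": 0}
  grip: 0
  force: 40

```text
time_s: 28.9
tcp_pos: [0.5029, 0.2866, 0.1471]
tool_rot: [0.043, 0.999, -0.0, 0.0]
ft_force: [-0.8, 0.7, -0.8]
grip_width: 0.0357
finger_force: 39.9
```

```bash
python3 - <<'E'
from plan import *
A=hole_a(138); Y=ST[2]-A+np.pi
shot('wrist','w15'); c,b=held('w15'); go(wing_xyz(A,60,-19-b[0],82-b[1]),Y)
E
```

```text
tilt 0.578 low end s -48.1 z -18.5 hi s 6.0 t range [-18.6  19.9]
centre [-16.6  -6.3] low bottom corner [-40.5 -30.2]
t 28.95 tcp [0.5026 0.2864 0.1463] yaw 3.057 tilt [-0.0003 -0.0005] -> shift [  -4.9 -284.4   34.3] twist 0.099 or -3.043
```

Request:
drive_tool:
  commands:
    - {"xyz": [0,-40,0],"twist": 0.01}
    - {"xyz": [-1,-90,0],"twist": 0.03}
    - {"xyz": [-2,-140,0],"twist": 0.05}
    - {"xyz": [-3,-190,0],"twist": 0.07}
    - {"xyz": [-4,-240,0],"twist": 0.09}
    - {"xyz": [-5,-284,0],"twist": 0.1}
    - {"xyz": [-5,-284,15],"twist": 0.1}
    - {"xyz": [-5,-284,30],"twist": 0.1}
    - {"xyz": [-5,-284,34],"twist": 0.1}
    - {"xyz": [-5,-284,34],"twist": 0.1}

```text
time_s: 30.2
tcp_pos: [0.4835, 0.0047, 0.1121]
tool_rot: [0.091, 0.996, 0.0, -0.001]
ft_force: [-0.6, 0.0, -0.3]
grip_width: 0.0358
finger_force: 39.9
```

```bash
python3 - <<'E'
from plan import *
A=hole_a(138); Y=ST[2]-A+np.pi
shot('wrist','w16'); c,b=held('w16'); go(wing_xyz(A,60,-19-b[0],54-b[1]),Y);go(wing_xyz(A,60,-21-b[0],52.5-b[1]),Y); onledge('w16',127.5)
E
```

```text
tilt 0.575 low end s -48.6 z -19.4 hi s 5.7 t range [-19.3  19.5]
centre [-17.1  -7.3] low bottom corner [-41.  -31.1]
t 30.25 tcp [0.4838 0.0045 0.1125] yaw 2.958 tilt [-0.0003  0.0005] -> shift [-0.4 -2.  27.3] twist 0.0 or -3.141
t 30.25 tcp [0.4838 0.0045 0.1125] yaw 2.958 tilt [-0.0003  0.0005] -> shift [ 1.6 -2.  28.8] twist 0.0 or -3.141
L 127.5 top lz 14.2 slope -0.004 lx range [ 0.9 65.6] w lo [-17.5  17.7] w hi [-17.7  17.6]
```

Request:
drive_tool:
  commands:
    - {"xyz": [0,-1,15],"twist": 0}
    - {"xyz": [0,-1,22],"twist": 0}
    - {"xyz": [0,-1,26],"twist": 0}
    - {"xyz": [0.5,-1,27],"twist": 0}
    - {"xyz": [1.5,-1,28],"twist": 0}
    - {"xyz": [2,-1,29],"twist": 0}
    - {"xyz": [2,-1,29.5],"twist": 0}
    - {"xyz": [2,-1,29.5],"twist": 0}

```text
time_s: 31.25
tcp_pos: [0.4824, 0.0028, 0.0835]
tool_rot: [0.092, 0.996, 0.0, 0.001]
ft_force: [2.8, -1.4, 5.4]
grip_width: 0.0352
finger_force: 40.0
```

Request:
drive_tool:
  commands:
    - {"xyz": [0,0,0],"twist": 0}
    - {"xyz": [0,0,0],"twist": 0}
    - {"xyz": [0,0,0],"twist": 0}
    - {"xyz": [0,0,-15],"twist": 0}
    - {"xyz": [0,0,-40],"twist": 0}
    - {"xyz": [0,0,-85],"twist": 0}
    - {"xyz": [0,0,-85],"twist": 0}
  grip: 0.49

```text
time_s: 32.12
tcp_pos: [0.4834, 0.0031, 0.1715]
tool_rot: [0.092, 0.996, -0.0, 0.003]
ft_force: [0.6, -0.7, 0.0]
grip_width: 0.0457
finger_force: 0.0
```

```bash
python3 - <<'E'
from plan import *
shot('wrist','w17')
for L in (60,127.5,197.5): onledge('w17',L)
A=hole_a(138); k,y=knob(A,0,53); go([.47,-.12,.19],y+np.pi); go([k[0],k[1],.12],y+np.pi)
E
```

```text
L 60 top lz 13.8 slope -0.006 lx range [ 1.  66.3] w lo [-18.1  16.6] w hi [-18.6  17.2]
L 127.5 top lz 14.2 slope -0.005 lx range [ 0.3 65.4] w lo [-17.5  17.6] w hi [-17.7  17.5]
L 197.5 top lz 14.6 slope -0.005 lx range [ 0.1 64.6] w lo [-16.5  18.6] w hi [-16.9  18.5]
t 32.17 tcp [0.4824 0.0027 0.1698] yaw 2.956 tilt [ 0.0031 -0.0009] -> shift [ -10.4 -122.9  -20.2] twist 0.172 or -2.969
t 32.17 tcp [0.4824 0.0027 0.1698] yaw 2.956 tilt [ 0.0031 -0.0009] -> shift [-170.  -117.9   50.3] twist 0.172 or -2.969
```

View pics/w17.png

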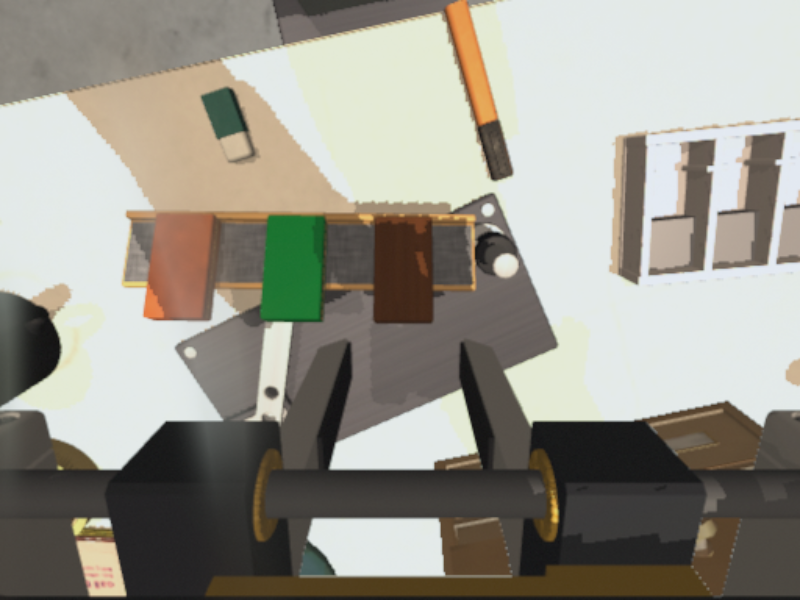

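All three chips lie flat against the lip: terracotta (180,265), green (293,268), dark wood (404,268). Back to the knob.

Request:
drive_tool:
  commands:
    - {"xyz": [-8,-60,-15],"twist": 0.17}
    - {"xyz": [-10,-120,-20],"twist": 0.17}
    - {"xyz": [-60,-120,-20],"twist": 0.17}
    - {"xyz": [-115,-119,-20],"twist": 0.17}
    - {"xyz": [-170,-118,0],"twist": 0.17}
    - {"xyz": [-170,-118,50],"twist": 0.17}
    - {"xyz": [-170,-118,50],"twist": 0.17}
    - {"xyz": [-170,-118,50],"twist": 0.17}

```text
time_s: 33.17
tcp_pos: [0.627, -0.1441, 0.1192]
tool_rot: [0.176, 0.984, 0.0, 0.0]
ft_force: [0.2, -0.7, 0.8]
grip_width: 0.0463
finger_force: 0.0
```

```bash
python3 - <<'E'
from plan import *
shot('wrist','w18'); A=hole_a(138); k,y=knob(A,0,53); go([k[0],k[1],.034],y+np.pi)
c=cloud('w18'); p=np.load('pics/w18.npz')['p'].astype(int); m=(p[...,0]>120)&(p[...,1]<60)&(p[...,2]<60)&(c[...,2]>.05)&(c[...,2]<.062)&(np.hypot(c[...,0]-k[0],c[...,1]-k[1])<.03)
print(k,m.sum(),np.nanmedian(c[m],0))
m2=(c[...,2]>.052)&(c[...,2]<.062)&(np.hypot(c[...,0]-k[0],c[...,1]-k[1])<.02); print(m2.sum(),np.nanmean(c[m2],0))
E
```

```text
t 33.23 tcp [ 0.6274 -0.1444  0.12  ] yaw 2.787 tilt [ 0.0017 -0.0005] -> shift [-0.4  0.  86. ] twist 0.003 or -3.139
[ 0.627961   -0.14451038  0.053     ] 46 [ 0.6197703  -0.14366272  0.05628443]
115 [ 0.62222669 -0.14431816  0.05559497]
```

Request:
drive_tool:
  commands:
    - {"xyz": [0,0,50],"twist": 0}
    - {"xyz": [0,0,80],"twist": 0}
    - {"xyz": [0,0,86],"twist": 0}
    - {"xyz": [0,0,86],"twist": 0}

```text
time_s: 33.72
tcp_pos: [0.6278, -0.1445, 0.0338]
tool_rot: [0.177, 0.984, -0.0, 0.001]
ft_force: [0.4, -0.2, 0.9]
grip_width: 0.0462
finger_force: 0.0
```

Request:
drive_tool:
  commands:
    - {"xyz": [0,0,0],"twist": 0}
    - {"xyz": [0,0,0],"twist": 0}
    - {"xyz": [0,0,0],"twist": 0}
    - {"xyz": [0,0,0],"twist": 0}
    - {"xyz": [0,0,0],"twist": 0}
  grip: 0
  force: 20

```text
time_s: 34.35
tcp_pos: [0.6272, -0.1444, 0.0321]
tool_rot: [0.177, 0.984, 0.0, 0.0]
ft_force: [1.4, 0.4, 0.5]
grip_width: 0.0155
finger_force: 20.0
```

Request:
drive_tool:
  commands:
    - {"xyz": [1,0,-6],"twist": 0}
    - {"xyz": [2,0,-12],"twist": 0}
    - {"xyz": [4,0,-18],"twist": 0}
    - {"xyz": [6,0,-25],"twist": 0}
    - {"xyz": [8,0,-32],"twist": 0}
    - {"xyz": [11,0,-39],"twist": 0}
    - {"xyz": [14,0,-46],"twist": 0}
    - {"xyz": [14,0,-46],"twist": 0}
    - {"xyz": [14,0,-46],"twist": 0}

```text
time_s: 35.48
tcp_pos: [0.6138, -0.1396, 0.0779]
tool_rot: [0.177, 0.984, 0.0, -0.0]
ft_force: [-0.2, -0.4, -0.5]
grip_width: 0.0152
finger_force: 20.0
```

```bash
python3 - <<'E'
from plan import *
print(arm.get_obs()['grip_width'])
B=hole_a(114)
for a,l in [(.453,.29),(.4,.29),(.34,.29),(B,.29),(B,.2),(B,.1),(B,0)]:
    k,y=knob(a,l,53); print(round(a,3),l,end=' '); go(k-[0,0,.019],y+np.pi)
E
```

```text
0.015210435360350345
0.453 0.29 t 35.48 tcp [ 0.6138 -0.1396  0.0779] yaw 2.787 tilt [-0.0001  0.    ] -> shift [-0.8  0.3 -1.6] twist 0.003 or -3.139
0.4 0.29 t 35.48 tcp [ 0.6138 -0.1396  0.0779] yaw 2.787 tilt [-0.0001  0.    ] -> shift [-8.2 -0.1 -1.6] twist 0.027 or -3.115
0.34 0.29 t 35.48 tcp [ 0.6138 -0.1396  0.0779] yaw 2.787 tilt [-0.0001  0.    ] -> shift [-16.2  -1.2  -1.6] twist 0.061 or -3.08
0.273 0.29 t 35.48 tcp [ 0.6138 -0.1396  0.0779] yaw 2.787 tilt [-0.0001  0.    ] -> shift [-24.5  -3.5  -1.6] twist 0.11 or -3.031
0.273 0.2 t 35.48 tcp [ 0.6138 -0.1396  0.0779] yaw 2.787 tilt [-0.0001  0.    ] -> shift [-30.3  -4.1  12.1] twist 0.11 or -3.031
0.273 0.1 t 35.48 tcp [ 0.6138 -0.1396  0.0779] yaw 2.787 tilt [-0.0001  0.    ] -> shift [-35.3  -4.6  27.8] twist 0.11 or -3.031
0.273 0 t 35.48 tcp [ 0.6138 -0.1396  0.0779] yaw 2.787 tilt [-0.0001  0.    ] -> shift [-38.7  -5.   43.9] twist 0.11 or -3.031
```

Request:
drive_tool:
  commands:
    - {"xyz": [-2,0,0],"twist": 0.01}
    - {"xyz": [-5,0,0],"twist": 0.02}
    - {"xyz": [-8,0,0],"twist": 0.03}
    - {"xyz": [-11,-0.5,0],"twist": 0.04}
    - {"xyz": [-14,-1,0],"twist": 0.05}
    - {"xyz": [-17,-1.5,0],"twist": 0.065}
    - {"xyz": [-20,-2.5,0],"twist": 0.08}
    - {"xyz": [-22,-3,0],"twist": 0.1}
    - {"xyz": [-24,-3.5,0],"twist": 0.11}
    - {"xyz": [-24,-3.5,0],"twist": 0.11}

```text
time_s: 36.72
tcp_pos: [0.6353, -0.1513, 0.078]
tool_rot: [0.23, 0.973, -0.0, 0.0]
ft_force: [0.4, -0.7, -0.2]
grip_width: 0.0155
finger_force: 20.0
```

```bash
python3 - <<'E'
from plan import *
print(arm.get_obs()['grip_width'])
shot('wrist','w19'); crop('w19',170,100,350,235); print((proj('w19',world(ST,np.array([73,-229,34])/1000))-[170,100])*800/180)
B=hole_a(114)
for a,l in [(B,.29),(B,.2),(B,.1),(B,0)]:
    k,y=knob(a,l,53); go(k-[0,0,.0207],y+np.pi)
P=piv(B);d=(PIN-P)/np.linalg.norm(PIN-P);l=.29
for r in (90,114,138): print(r,(proj('w19',world(ST,np.append(P+d*(r*np.cos(l)-(-1)*np.sin(l)),27+r*np.sin(l)-1)/1000))-[170,100])*800/180)
E
```

```text
0.015546349236195585
[399.94397032 297.13936002]
t 36.77 tcp [ 0.6353 -0.1511  0.078 ] yaw 2.677 tilt [0.0002 0.    ] -> shift [-0.4 -0.1  0.2] twist 0.001 or -3.141
t 36.77 tcp [ 0.6353 -0.1511  0.078 ] yaw 2.677 tilt [0.0002 0.    ] -> shift [-6.2 -0.1 13.9] twist 0.001 or -3.141
t 36.77 tcp [ 0.6353 -0.1511  0.078 ] yaw 2.677 tilt [0.0002 0.    ] -> shift [-11.2  -0.1  29.6] twist 0.001 or -3.141
t 36.77 tcp [ 0.6353 -0.1511  0.078 ] yaw 2.677 tilt [0.0002 0.    ] -> shift [-14.6  -0.1  45.7] twist 0.001 or -3.141
90 [400.59083309 148.88580121]
114 [400.42705716 301.59493362]
138 [400.26288577 454.67281622]
```

View pics/w19_170_100.png

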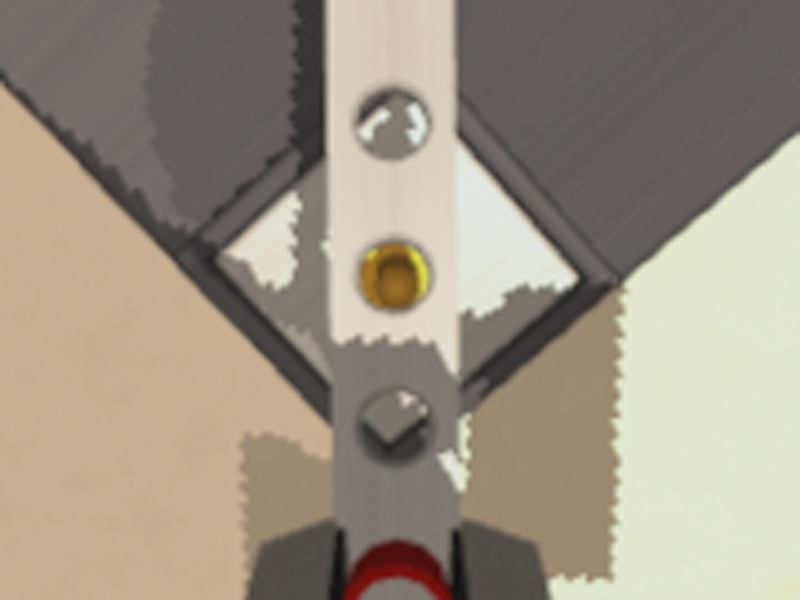

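The brass pin (395,278) shows centred through the middle hole (395,276). Lower along the arc.

Request:
drive_tool:
  commands:
    - {"xyz": [-3.5,0,7],"twist": 0}
    - {"xyz": [-6.5,0,14],"twist": 0}
    - {"xyz": [-9,0,21],"twist": 0}
    - {"xyz": [-11.5,0,29],"twist": 0}
    - {"xyz": [-13.5,0,36],"twist": 0}
    - {"xyz": [-14.5,0,41],"twist": 0}
    - {"xyz": [-15,0,46],"twist": 0}
    - {"xyz": [-15,0,46],"twist": 0}
    - {"xyz": [-15,0,46],"twist": 0}

```text
time_s: 37.9
tcp_pos: [0.6487, -0.1578, 0.0322]
tool_rot: [0.23, 0.973, 0.0, 0.0]
ft_force: [0.2, 0.5, 0.2]
grip_width: 0.0155
finger_force: 20.0
```

Request:
drive_tool:
  commands:
    - {"xyz": [0,0,0],"twist": 0}
    - {"xyz": [0,0,0],"twist": 0}
    - {"xyz": [0,0,0],"twist": 0}
    - {"xyz": [0,0,0],"twist": 0}
    - {"xyz": [0,0,-30],"twist": 0}
    - {"xyz": [0,0,-80],"twist": 0}
    - {"xyz": [0,0,-130],"twist": 0}
    - {"xyz": [0,0,-130],"twist": 0}
    - {"xyz": [0,0,-130],"twist": 0}
  grip: 0.45

```text
time_s: 39.02
tcp_pos: [0.6483, -0.1581, 0.1617]
tool_rot: [0.23, 0.973, -0.0, -0.0]
ft_force: [-0.5, 0.2, -0.3]
grip_width: 0.0424
finger_force: 0.0
```

```bash
python3 - <<'E'
from plan import *
B=hole_a(114)
shot('wrist','w20'); shot('top','t20')
for n in ('w20','t20'):
  for L in (60,127.5,197.5):
    try: onledge(n,L,B)
    except Exception as e: print(n,L,'no data')
P=piv(B);d=(PIN-P)/np.linalg.norm(PIN-P); c=cloud('w20')
for r in (60,75,102,126):
    w=world(ST,np.append(P+d*r,26)/1000); uv=proj('w20',w).round().astype(int); print(r,uv, c[uv[1],uv[0]].round(4))
E
```

```text
w20 60 no data
w20 127.5 no data
w20 197.5 no data
L 60 top lz 13.7 slope 0.002 lx range [ 3.2 69. ] w lo [-17.5  14.8] w hi [-18.   16.6]
L 127.5 top lz 13.7 slope 0.008 lx range [ 2.  67.9] w lo [-16.9  15.2] w hi [-17.1  14.9]
L 197.5 top lz 14.0 slope 0.014 lx range [ 3.3 67.2] w lo [-16.5  16.3] w hi [-16.5  16.6]
60 [260  82] [ 0.5559 -0.1115  0.0258]
75 [260  98] [ 0.5699 -0.1185  0.0256]
102 [260 124] [ 0.5934 -0.1303  0.0259]
126 [260 147] [ 0.6152 -0.1412  0.0261]
```

View pics/w20.png

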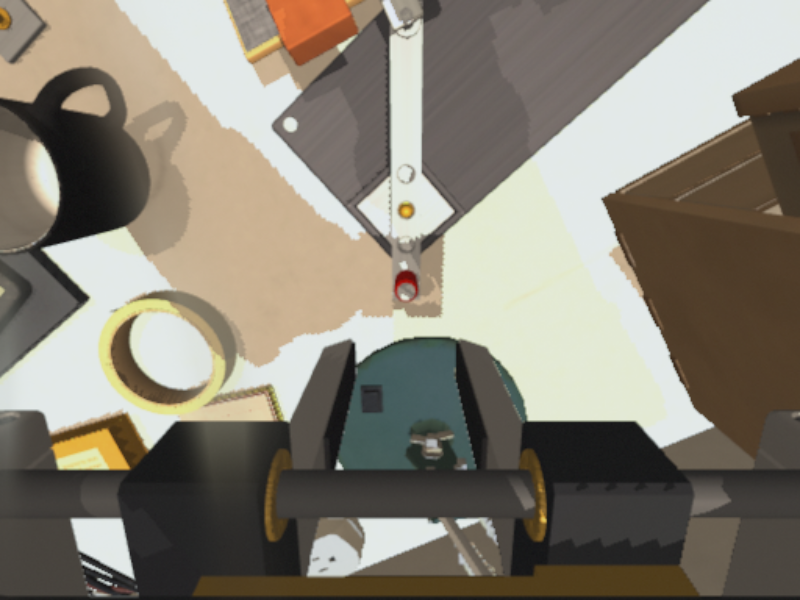

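The middle hole (405,210) is on the pin and the bar is level at 26 mm. One closer check of the chips from over the wing.

Request:
drive_tool:
  commands:
    - {"xyz": [60,0,-10],"twist": 0.1}
    - {"xyz": [110,40,-20],"twist": 0.1}
    - {"xyz": [110,75,-20],"twist": 0.1}
    - {"xyz": [110,75,-20],"twist": 0.1}
    - {"xyz": [110,75,-20],"twist": 0.1}

```text
time_s: 39.75
tcp_pos: [0.5835, -0.0421, 0.1811]
tool_rot: [0.279, 0.96, -0.0, -0.001]
ft_force: [-0.3, -0.0, 0.3]
grip_width: 0.0424
finger_force: 0.0
```

```bash
python3 - <<'E'
from plan import *
B=hole_a(114); shot('wrist','w21')
for L in (60,127.5,197.5):
    try: onledge('w21',L,B)
    except Exception as e: print(L,'no data')
q=inwing(cloud('w21'),B)
for y in (-95,-160):
    for x in range(-34,-5,3):
        m=(abs(q[...,0]-x)<1.5)&(abs(q[...,1]-y)<8)&(q[...,2]<110)
        if m.sum()>2: print((x,round(float(np.median(q[m][:,2])),1)),end=' ')
    print()
E
```

```text
L 60 top lz 13.5 slope -0.007 lx range [ 2.7 67.4] w lo [-18.1  17. ] w hi [-17.9  17.1]
L 127.5 top lz 13.6 slope -0.008 lx range [ 2.3 67. ] w lo [-17.3  17.8] w hi [-17.4  17.8]
L 197.5 top lz 13.7 slope -0.009 lx range [ 2.  66.7] w lo [-16.5  18.8] w hi [-16.8  18.7]
(-28, 55.6) (-25, 56.5) (-22, 53.3) (-19, 54.2) (-16, 55.8) (-13, 57.2) (-10, 59.1) (-7, 60.6) 
(-28, 55.8) (-25, 56.5) (-22, 53.2) (-19, 54.1) (-16, 55.7) (-13, 57.4) (-10, 59.0) (-7, 60.9)
```

View pics/w21.png

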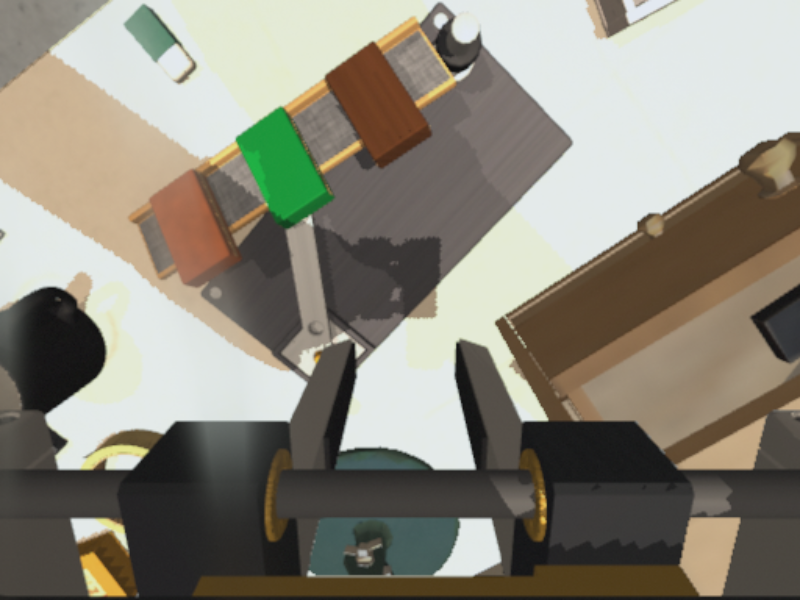

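All three chips are flat at the lip, the mug is untouched and the arm is clear. Hand in.

```bash
python3 -c "
from rig import arm
print(arm.hand_in())"
```

```text
the job is handed in; nothing more can be done
None
```

The job is handed in: the three chips present (terracotta, green, dark wood) lie flat against the lip, the stay's middle hole is down over the pin, and the black mug was not touched. The hand-in call returned no verdict.

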